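# Change the worn bearing at the bottom of a stub axle

## Robot

A 6-joint arm with a two-finger parallel gripper is mounted at the origin on a cart in front of the work surface, level with it; the furniture and walls round the work are solid. World frame = base frame: x ahead of the robot, y to its left, z up, the work surface at z = 0. Lengths are in m, angles in rad, forces in N, time in s.
With the tool pointing down it reaches from about 0.4 to 0.825 m from the base axis. Payload 7 kg.
Tool frame: the origin (TCP) lies at the very end of the fingers, on their centre line; the grasp point (between the pads) lies 19 mm behind it (hold_point_z is the distance from the TCP to the grasp point, in m); z points along the fingers, y is the direction in which the jaws open and shut (so a half turn about z gives the same grasp; the last joint's range is limited). The gripper opens to 85 mm and grips with 20 to 120 N. Pads are 22 mm wide; open, the fingers measure 114 mm over their backs; the gripper's body (76 mm by 85 mm) begins 54 mm behind the grasp point. The pads swing forward as they close: fully open they stand 13 mm farther back than shut.
Start: joints at [-0.987, 0.359, 0.012, 0, -1.224, -0.288], TCP at [0.197, -0.646, 0.231] pointing down, gripper open.
Joint ranges: [-3.07, 3.07], [-1.43, 2.12], [-1.02, 1.25], [-3.03, 1.67], [-3.05, -0], [-3.03, 3.03]. Speed limits (rad/s): [2.39, 2.39, 3.01, 3.14, 3.14, 3.14].

## Interface

Orientations are given as a 3x3 rotation matrix whose columns are the frame's x, y, z axes.
In Python, from workcell import get_obs, snapshot, calibration, sign_off, regions_of, hold_point_z gives the robot as it stands.
- The arm moves only by the tool jog_arm, never from a script. Its argument "rows" is a list of rows, each a list of 6 numbers: the shift along the tool's x, y, z each as a share of 1 m, from -1 to 1, then the turn, a rotation vector about the tool's x, y, z each as a share of 6 degrees, from -1 to 1. A call has 1 to 12 rows; each row shifts and turns the commanded pose from where the row before left it, along the tool's axes as they then stand; what a row does not reach is not made up. A row lasts 1/12 s, in which the tool goes at most 41.7 mm and 7.16 degrees, less where a joint would pass 70% of its speed; a pose out of reach is approached as far as the arm can. A call with a number of a shift or a turn outside -1 to 1 is refused whole. A call with a gripper value outside its range is refused whole. "grip" is the gripper command: -1 is shut, 1 is fully open, values between are in proportion, set as the call begins (left out, the last holds). The fingers move at their own pace and stop on an object; "squeeze" is the grip in N (left out, the last holds). Time passes only in rows, so rows that do not move let the fingers close. It gives the time, the measured TCP pose, the force and the opening at its end, in the units of the state.
- get_obs(): the state, without advancing time (a new reading comes with each control period).
- snapshot(name): name is "scene" or "top" or "wrist"; returns the picture (400x640x3 uint8, red, green, blue); there is no depth.
- calibration(name): a dict with "mtx" (3x3 intrinsics, pixels), "R" (3x3) and "t" (3): a world point X has camera coordinates R X + t; the wrist camera has in their place "mount" (4x4, takes a point from camera to tool coordinates, whose origin is the TCP and whose axes are the flange's). Camera axes: x right, y down, z forward; pixel columns grow to the right and rows downward; lengths in m; the calibration is good to about 2 mm. A picture is of the moment at which its call begins: read the wrist's pose just before it. calibration takes no time and is no camera call.
- sign_off(): hands the job in, once; it reports no verdict.
Trained networks look in the newest picture that a camera, given by its name, has taken for a name from the list of things; names that differ only in an ending like _2 or _b are one class to them, and where a whole thing is asked for, a point or a joint stands for the part that bears it (a point fixed in the world has none). Each returns a list of dicts, best first, with "p" (0 to 1); they miss things now and then, are a little off and sometimes report something else, mostly with a low value. They report only what shows in the picture. A call takes as long as a camera call. They do not tell look-alikes from the thing itself.
- regions_of(label, camera): "pixels" (400x640 bool, what is visible of it) and "rect" ([left, top, right, bottom] in pixels, round what is visible of it).
The state is a dict: "time": time; "qpos": joint angles; "qvel": joint speeds; "joint_efforts": joint torques, N m; "tool_pos": TCP position; "ee_rot": TCP orientation; "ft_force": force on the tool from outside, world axes, zero at the start; "ft_torque": the same for the moment, N m; "finger_gap": finger opening in m.
Only numpy, scipy, OpenCV 4.12 (cv2) and the standard library are available. Lean on these libraries where they do the work, as an engineer would, in place of code of your own. Each camera call takes 0.05 s, during which the arm holds its last target. There are 200 camera calls.

## Task

The rusty bearing at the bottom of the stub axle is worn out: take the black collar and then the blue spacer off the axle and lay them side by side, flat, in the grey parts tray, then put the rusty bearing in the red scrap bin. With both parts waiting in the tray, slide the bright new bearing onto the axle, then the spacer, then the collar, each fully home on the one below. Leave the tape, the cup and the cutters where they lie.

Things in the scene. Friction and masses are not known exactly. Their poses are not given: they have to be found in the camera images.
- stub_axle: Fixed upright steel axle on a grey plate 116 x 94 x 10 mm (long side along its x), bolt heads 2.4 mm proud. Origin: centre of the plate's underside; z along the axle. Shoulder (37 mm wide), its top at z = 26 mm, is the seat of the lowest part. Axle above: 22 mm across up to z = 68, tapering to 12 mm at its tip, z = 80. Turned up to 0.25 rad.
- collar: Black steel collar with a small brass screw in its side: ring 34 mm outside, 25 mm bore, 18 mm high, 0.06 kg. Origin: centre of its underside, z along its bore. Starts as the top part on the axle (its underside 58 mm above the axle's origin) and belongs there again at the end.
- spacer: Blue aluminium spacer: ring 44 mm outside, 25 mm bore, 16 mm high, 0.07 kg. Origin: centre of its underside, z along its bore. Starts as the middle part on the axle (underside 42 mm above the axle's origin) and belongs there again at the end.
- worn_bearing: Worn ball bearing, rusty brown: ring 62 mm outside, 25 mm bore, 16 mm high, 0.2 kg. Origin: centre of its underside, z along its bore. Starts as the lowest part on the axle (underside on the seat, 26 mm above the axle's origin); its rim shows round the spacer.
- new_bearing: New ball bearing, bright steel with a black seal: same size as the worn one (62 mm outside, 25 mm bore, 16 mm high, 0.2 kg). Origin: centre of its underside, z along its bore. Starts lying flat on the plywood board, whose top is 18 mm above the table; axle, tray and bin stand on it too.
- parts_tray: Fixed grey parts tray with a black rubber lining, 104 x 168 mm (long side along its y), rim 14 mm high and about 4 mm wide. Origin: centre of its underside; its inner floor is 5 mm above that. Turned up to 0.25 rad. Empty at the start.
- scrap_bin: Fixed red plastic scrap bin, open on top, 138 x 118 mm (long side along its x), 34 mm high, walls 3 mm. Origin: centre of its underside; its inner floor is 3 mm above that. Turned up to 0.25 rad. Empty at the start.
- tape_roll: Roll of cream masking tape lying flat, 104 mm across, 24 mm high. Bystander.
- cup: Grey mixing cup, 68 mm across, 62 mm high. Bystander.
- cutters: Side cutters with black grips lying flat, about 137 x 53 x 12 mm. Bystander.
Not all that is in view belongs to the job. Leave any pink or turquoise look-alike of the worn_bearing alone.

How it is judged:
On the way, in this order (a step that is already met when the one before it is completed fails the run):
1. the collar lies flat in the parts tray, released and at rest (x of collar in the frame of parts_tray between -0.034 and 0.034 m and y of collar in the frame of parts_tray between -0.066 and 0.066 m and z of collar in the frame of parts_tray between 0.001 and 0.01 m and linear speed of collar below 0.02 m/s and angular speed of collar below 0.3 rad/s and contact force between the fingers and collar below 0.3 N), for 0.2 s.
2. the spacer lies flat beside it in the parts tray, released and at rest (all of step 1 and x of spacer in the frame of parts_tray between -0.029 and 0.029 m and y of spacer in the frame of parts_tray between -0.061 and 0.061 m and z of spacer in the frame of parts_tray between 0.001 and 0.01 m and linear speed of spacer below 0.02 m/s and angular speed of spacer below 0.3 rad/s and contact force between the fingers and spacer below 0.3 N), for 0.2 s.
3. the rusty bearing lies in the scrap bin, released, while collar and spacer wait in the tray (all of step 2 and x of worn_bearing in the frame of scrap_bin between -0.05 and 0.05 m and y of worn_bearing in the frame of scrap_bin between -0.04 and 0.04 m and z of worn_bearing in the frame of scrap_bin between -0.001 and 0.022 m and linear speed of worn_bearing below 0.02 m/s and angular speed of worn_bearing below 0.3 rad/s and contact force between the fingers and worn_bearing below 0.3 N), for 0.2 s.
4. the new bearing is fully home on the axle's seat, while collar and spacer wait in the tray (all of step 2 and horizontal distance between new_bearing and stub_axle below 0.005 m and angle between new_bearing's own z axis and vertical below 0.08 rad and z of new_bearing in the frame of stub_axle between 0.023 and 0.029 m and linear speed of new_bearing below 0.02 m/s and angular speed of new_bearing below 0.3 rad/s), for 0.2 s.
5. the spacer is fully home on the new bearing (horizontal distance between each of new_bearing, spacer and stub_axle below 0.005 m and angle between each of new_bearing, spacer's own z axis and vertical below 0.08 rad and z of new_bearing in the frame of stub_axle between 0.023 and 0.029 m and linear speed of each of new_bearing, spacer below 0.02 m/s and angular speed of each of new_bearing, spacer below 0.3 rad/s and z of spacer in the frame of stub_axle between 0.039 and 0.045 m), for 0.2 s.
At the end, for the whole second after the job is handed in: New bearing, spacer and collar sit on the axle in that order from below, each within 3 mm of its seated height, within 5 mm of the axle's line and level within 0.08 rad; the rusty bearing lies on the floor of the scrap bin; all at rest and released (all of step 5 and horizontal distance between collar and stub_axle below 0.005 m and angle between collar's own z axis and vertical below 0.08 rad and z of collar in the frame of stub_axle between 0.055 and 0.061 m and linear speed of each of collar, worn_bearing below 0.02 m/s and angular speed of each of collar, worn_bearing below 0.3 rad/s and x of worn_bearing in the frame of scrap_bin between -0.05 and 0.05 m and y of worn_bearing in the frame of scrap_bin between -0.04 and 0.04 m and z of worn_bearing in the frame of scrap_bin between -0.001 and 0.022 m and contact force between the fingers and worn_bearing below 0.3 N); the robot touches nothing.
It fails at once if the tape, the cup or the cutters moved more than 25 mm (distance of any of tape_roll, cup, cutters from where it was at the start of the episode above 0.025 m).
It also fails if it takes over 152 s, if anything falls off the work surface, if the arm or the gripper's body presses on something with over 40 N, if the wrist force passes 120 N, or if a joint passes its speed limit or range.

## Working session

There is one attempt and no reset: what is moved stays moved. The work goes in short steps, Python scripts to look and compute and a tool call to move; the robot and the scene stay as the last step left them, time stands still between calls to the robot, and variables do not carry over. Pictures are saved under pics/ and viewed, about 12 in all and at most 16, crops included, and the job is handed in when it is done.

Besides the shell and the picture viewer there is one more tool, called by a JSON object that holds its "name" and its "arguments". jog_arm: Moves the arm, as the interface text tells. Its arguments: {"type":"object","properties":{"rows":{"type":"array","items":{"type":"array","items":{"type":"number","minimum":-1,"maximum":1}}},"grip":{"type":"number"},"squeeze":{"type":"number"}},"required":["rows"]}

```bash
mkdir -p pics; ls; python3 - <<'E'
from workcell import *
import cv2,numpy as np
np.set_printoptions(precision=4,suppress=True)
o=get_obs();print(o);print(hold_point_z)
for n in("scene","top"):
    im=snapshot(n);cv2.imwrite(f"pics/{n}0.png",im[:,:,::-1])
    c=calibration(n);print(n,c)
    for l in("stub_axle","collar","spacer","worn_bearing","new_bearing","parts_tray","scrap_bin","tape_roll","cup","cutters"):
        for d in regions_of(l,n)[:3]:
            print(l,round(d["p"],2),d["rect"],int(d["pixels"].sum()))
print(calibration("wrist"))
E
```

```text
pics
{'time': 0.0, 'qpos': array([-0.9869,  0.3594,  0.0111, -0.0003, -1.2241, -0.2881]), 'qvel': array([ 0.0002,  0.0002, -0.0005,  0.0019,  0.001 , -0.0003]), 'joint_efforts': array([  0.0012, -58.3318,  29.3421,   6.9365,  -0.0058,   0.    ]), 'tool_pos': array([ 0.1966, -0.6452,  0.2304]), 'ee_rot': array([[-0.9566, -0.2914, -0.0006],
       [-0.2914,  0.9566,  0.0015],
       [ 0.0001,  0.0016, -1.    ]]), 'ft_force': array([-0.1076, -0.9958, -0.6338]), 'ft_torque': array([ 0.0129, -0.0034, -0.0139]), 'finger_gap': 0.08559161210423369}
0.0187
scene {'mtx': array([[415.3031,   0.    , 320.1547],
       [  0.    , 415.3031, 202.7151],
       [  0.    ,   0.    ,   1.    ]]), 'R': array([[-0.8506, -0.5258,  0.002 ],
       [-0.368 ,  0.5926, -0.7165],
       [ 0.3756, -0.6102, -0.6976]]), 't': array([0.4565, 0.294 , 1.4425])}
stub_axle 0.88 [330.9, 165.6, 364.7, 191.2] 307
collar 0.61 [342.9, 168.4, 352.9, 173.2] 41
worn_bearing 0.62 [340.5, 177.5, 354.8, 182.1] 58
worn_bearing 0.44 [261.2, 183.6, 279.8, 197.3] 139
new_bearing 0.73 [275.8, 289.3, 293.3, 307.0] 268
parts_tray 0.93 [
[... 924 characters left out ...]
9
new_bearing 0.71 [196.5, 214.6, 214.2, 234.8] 252
parts_tray 0.58 [234.6, 164.6, 289.3, 202.4] 1531
parts_tray 0.56 [308.8, 196.5, 355.7, 243.0] 1599
scrap_bin 0.82 [307.9, 196.5, 354.1, 242.3] 1600
tape_roll 0.67 [181.7, 162.4, 208.8, 192.7] 485
cup 0.58 [322.4, 156.5, 339.5, 181.4] 357
cutters 0.69 [259.4, 222.2, 277.9, 257.1] 210
cutters 0.67 [373.4, 177.4, 405.9, 218.8] 758
{'mtx': array([[301.7103,   0.    , 317.8395],
       [  0.    , 301.7103, 195.9346],
       [  0.    ,   0.    ,   1.    ]]), 'mount': array([[-0.0007, -0.9502, -0.3116,  0.0803],
       [ 1.    , -0.0009,  0.0005, -0.0003],
       [-0.0008, -0.3116,  0.9502, -0.1423],
       [ 0.    ,  0.    ,  0.    ,  1.    ]])}
```

```bash
python3 - <<'E'
import cv2
im=cv2.imread("pics/top0.png")[90:310,160:500]
cv2.imwrite("pics/top0c.png",cv2.resize(im,(800,518),interpolation=cv2.INTER_CUBIC))
E
```

```text
(no output)
```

View pics/top0c.png

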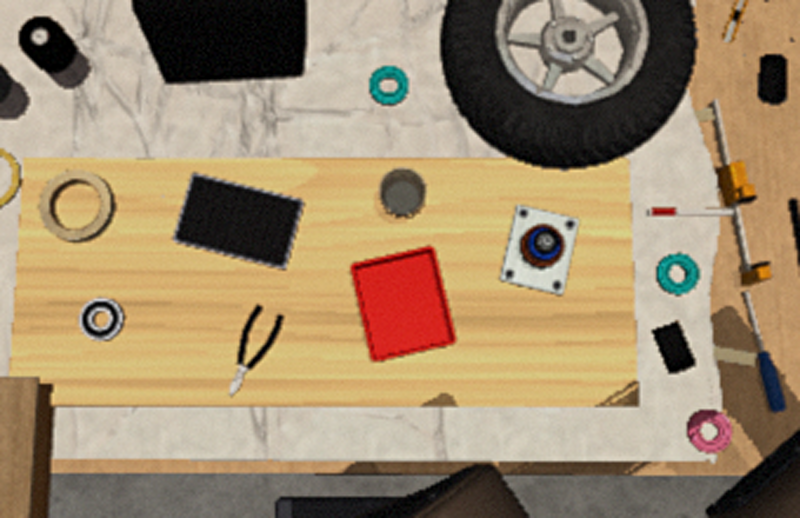

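The top view (crop pixels) shows:
- Axle with collar and spacer at (543,243).
- Tray at (238,222), bin at (403,304), new bearing at (101,319).
- Tape at (77,205), cup at (402,192), cutters at (258,350).

Things that could be mistaken for the worn bearing are the turquoise rings at (389,86) and (678,273), and the pink one at (709,430). The real one is the brown rim under the blue spacer on the axle.

```bash
cat > h.py <<'E'
import numpy as np,cv2
from workcell import *
np.set_printoptions(precision=4,suppress=True)
def cam(name,o=None):
    c=calibration(name)
    if name=="wrist":
        o=o or get_obs();M=np.eye(4);M[:3,:3]=o["ee_rot"];M[:3,3]=o["tool_pos"]
        T=np.linalg.inv(M@c["mount"]);return c["mtx"],T[:3,:3],T[:3,3]
    return c["mtx"],c["R"],c["t"]
def ray(C,uv,z):
    K,R,t=C;o=-R.T@t;uv=np.atleast_2d(uv).astype(float)
    d=np.c_[uv,np.ones(len(uv))]@np.linalg.inv(K).T@R
    return (o+d*((z-o[2])/d[:,2])[:,None])[:,:2]
def proj(C,X):
    K,R,t=C;p=(np.atleast_2d(X)@R.T+t)@K.T;return p[:,:2]/p[:,2:]
def rect(C,mask,z):
    m=mask.astype(np.uint8);n,l,s,_=cv2.connectedComponentsWithStats(m)
    k=1+s[1:,4].argmax();ys,xs=np.where(l==k)
    return cv2.minAreaRect(ray(C,np.c_[xs,ys],z).astype(np.float32)*1000)
def tcp(o=None):
    o=o or get_obs();return o["time"],o["tool_pos"],np.degrees(np.arctan2(o["ee_rot"][1,1],o["ee_rot"][0,1])),o["finger_gap"],o["ft_force"]
E
python3 - <<'E'
from h import *
im=cv2.imread("pics/top0.png").astype(int);C=cam("top")
b,g,r=im[...,0],im[...,1],im[...,2]
box=lambda x0,y0,x1,y1:np.pad(np.ones((y1-y0,x1-x0),bool),((y0,400-y1),(x0,640-x1)))
print("bin",rect(C,(r>120)&(g<80)&box(300,185,360,250),.052))
print("tray",rect(C,(r<110)&(g<110)&(b<120)&box(225,155,300,210),.025))
gray=(abs(r-b)<25)&(r>130)
print("plate",rect(C,gray&box(368,172,410,220),.028))
print("newb",ray(C,[203,225.6],.034),"axle top",ray(C,[390.8,192.5],.098),"cup",ray(C,[331,171],.08),"tape",ray(C,[193,177],.03),"cutters",ray(C,[268,238],.025))
E
```

```text
bin ((488.44915771484375, -75.5267562866211), (141.3133087158203, 121.61315155029297), 13.012035369873047)
tray ((611.79638671875, 163.48843383789062), (166.4509735107422, 101.37232971191406), 75.7913818359375)
plate ((569.9891357421875, -273.45928955078125), (91.85221862792969, 113.72869110107422), 76.36856079101562)
newb [[0.4653 0.3527]] axle top [[ 0.5676 -0.2696]] cup [[ 0.6429 -0.0763]] tape [[0.6329 0.3968]] cutters [[0.4249 0.1345]]
```

View pics/scene0.png

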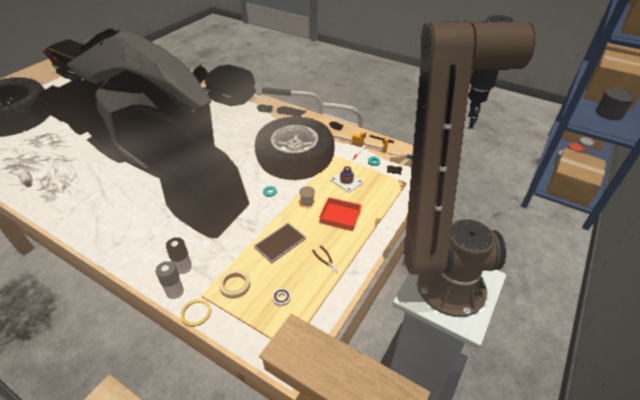

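The scene view shows the path from the tool to the axle at (347,178) is clear. A wooden block stands near the new bearing at (345,360). I'll square the tool to the world axes and go above the axle.

{"name": "jog_arm", "arguments": {"rows": [[0, 0, 0, 0, 0, 0.94], [0, 0, 0, 0, 0, 0.94], [0, 0, 0, 0, 0, 0.94], [-0.0265, 0.0268, 0, 0, 0, 0], [-0.0265, 0.0268, 0, 0, 0, 0], [-0.0265, 0.0268, 0, 0, 0, 0], [-0.0265, 0.0268, 0, 0, 0, 0], [-0.0265, 0.0268, 0, 0, 0, 0], [-0.0265, 0.0268, 0, 0, 0, 0], [-0.0265, 0.0268, 0, 0, 0, 0], [-0.0265, 0.0268, 0, 0, 0, 0], [-0.0265, 0.0268, 0, 0, 0, 0]], "grip": 1}}

```text
time: 2.1
tool_pos: [0.4362, -0.4029, 0.2316]
ee_rot: [[-1.0, -0.001, 0.001], [-0.001, 1.0, -0.0], [-0.001, -0.0, -1.0]]
ft_force: [0.7, -0.3, -0.2]
finger_gap: 0.0855
```

{"name": "jog_arm", "arguments": {"rows": [[-0.0265, 0.0268, 0, 0, 0, 0], [-0.0265, 0.0268, 0, 0, 0, 0], [-0.0265, 0.0268, 0, 0, 0, 0], [-0.0265, 0.0268, 0, 0, 0, 0], [-0.0265, 0.0268, 0, 0, 0, 0], [0, 0, 0, 0, 0, 0], [0, 0, 0, 0, 0, 0], [0, 0, 0, 0, 0, 0]]}}

```text
time: 2.77
tool_pos: [0.5675, -0.2701, 0.2311]
ee_rot: [[-1.0, -0.001, -0.001], [-0.001, 1.0, -0.0], [0.001, -0.0, -1.0]]
ft_force: [0.3, 0.1, 0.4]
finger_gap: 0.0854
```

```bash
python3 - <<'E'
from h import *
o=get_obs();print(*tcp(o),o["qpos"]);print(o["ee_rot"])
im=snapshot("wrist");cv2.imwrite("pics/w1.png",im[:,:,::-1])
C=cam("wrist",o)
print(proj(C,[[.5676,-.2696,.098]]))
for l in("stub_axle","collar","spacer","worn_bearing"):
    for d in regions_of(l,"wrist")[:2]: print(l,round(d["p"],2),d["rect"],int(d["pixels"].sum()))
E
```

```text
2.7667 [ 0.5675 -0.2701  0.2311] 90.07645109783626 0.08542762340449989 [0.3081 0.1015 0.4121] [-0.134   0.2833 -0.0968  0.0001 -1.1912 -1.4355]
[[-1.     -0.0013 -0.0005]
 [-0.0013  1.     -0.    ]
 [ 0.0005 -0.     -1.    ]]
[[318.6262 186.0882]]
stub_axle 0.9 [266.2, 113.4, 367.0, 220.9] 5503
stub_axle 0.72 [298.4, 168.6, 330.0, 204.2] 674
collar 0.64 [297.4, 167.4, 329.8, 201.0] 640
spacer 0.65 [291.7, 161.1, 335.7, 191.9] 454
worn_bearing 0.85 [285.9, 146.5, 341.4, 203.6] 1165
worn_bearing 0.8 [116.4, 113.2, 177.3, 165.1] 2231
```

View pics/w1.png

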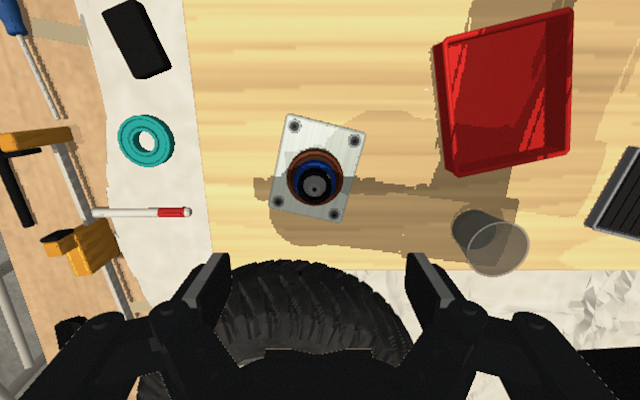

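The wrist view shows the brown rim with the blue spacer and black collar stacked on the axle at about (314,184). That confirms the right bearing. The tyre lies beyond it in +x at (310,310).

```bash
python3 - <<'E'
from h import *
o=get_obs();C=cam("wrist",o);im=cv2.imread("pics/w1.png").astype(int)
b,g,r=im[...,0],im[...,1],im[...,2]
m=np.zeros((400,640),bool);m[100:230,255:375]=1
plate=m&(abs(r-b)<30)&(r>120)
print("plate",rect(C,plate,.028))
print("tip",ray(C,[315,187],.098))
w=m&(r>b+15)&(r<140)&(r>50);ys,xs=np.where(w[140:210,280:350]);xs+=280;ys+=140
P=ray(C,np.c_[xs,ys],.060).astype(np.float32);print("worn",cv2.minEnclosingCircle(P),[P.min(0),P.max(0)])
bl=m&(b>r+25);ys,xs=np.where(bl);P=ray(C,np.c_[xs,ys],.076).astype(np.float32);print("spacer",cv2.minEnclosingCircle(P),P.min(0),P.max(0))
bk=m&(r<45)&(g<45)&(b<45);ys,xs=np.where(bk[160:210,290:340]);P=ray(C,np.c_[xs+290,ys+160],.094).astype(np.float32);print("col",cv2.minEnclosingCircle(P),P.min(0),P.max(0))
E
```

```text
plate ((569.1944580078125, -274.8836669921875), (92.58763885498047, 114.28451538085938), 75.96537017822266)
tip [[ 0.5681 -0.2742]]
worn ((0.574479877948761, -0.2688983082771301), 0.0393754318356514) [array([ 0.5381, -0.3048], dtype=float32), array([ 0.6025, -0.2374], dtype=float32)]
spacer ((0.5685047507286072, -0.27529194951057434), 0.022495293989777565) [ 0.5465 -0.296 ] [ 0.5844 -0.2539]
col ((0.5632888674736023, -0.27452629804611206), 0.02496974915266037) [ 0.5438 -0.2982] [ 0.5857 -0.2511]
```

{"name": "jog_arm", "arguments": {"rows": [[-0.0015, -0.005, 0.03, 0, 0, 0], [0, 0, 0.03, 0, 0, 0], [0, 0, 0.03, 0, 0, 0], [0, 0, 0.03, 0, 0, 0], [0, 0, 0.018, 0, 0, 0], [0, 0, 0.014, 0, 0, 0], [0, 0, 0, 0, 0, 0], [0, 0, 0, 0, 0, 0]], "grip": 0.4, "squeeze": 40}}

```text
time: 3.68
tool_pos: [0.5685, -0.2759, 0.079]
ee_rot: [[-1.0, 0.0, -0.001], [0.0, 1.0, 0.0], [0.001, 0.0, -1.0]]
ft_force: [1.3, -0.1, 1.1]
finger_gap: 0.0599
```

{"name": "jog_arm", "arguments": {"rows": [[0, 0, 0, 0, 0, 0], [0, 0, 0, 0, 0, 0], [0, 0, 0, 0, 0, 0], [0, 0, 0, 0, 0, 0], [0, 0, 0, 0, 0, 0], [0, 0, 0, 0, 0, 0], [0, 0, 0, 0, 0, 0], [0, 0, 0, 0, 0, 0]], "grip": -1}}

```text
time: 4.35
tool_pos: [0.5699, -0.2744, 0.0813]
ee_rot: [[-1.0, -0.001, 0.003], [-0.001, 1.0, 0.0], [-0.003, 0.0, -1.0]]
ft_force: [-2.1, 5.7, 6.0]
finger_gap: 0.0301
```

```bash
python3 - <<'E'
from h import *
a=snapshot("wrist");b=snapshot("scene")[130:210,290:400]
cv2.imwrite("pics/w2.png",np.vstack([cv2.resize(a[60:360,120:520],(640,480)),])[:,:,::-1]);print(*tcp())
E
```

```text
4.45 [ 0.5699 -0.2745  0.0813] 90.04384412858136 0.030004261650462133 [-1.9689  5.7456  6.6021]
```

View pics/w2.png

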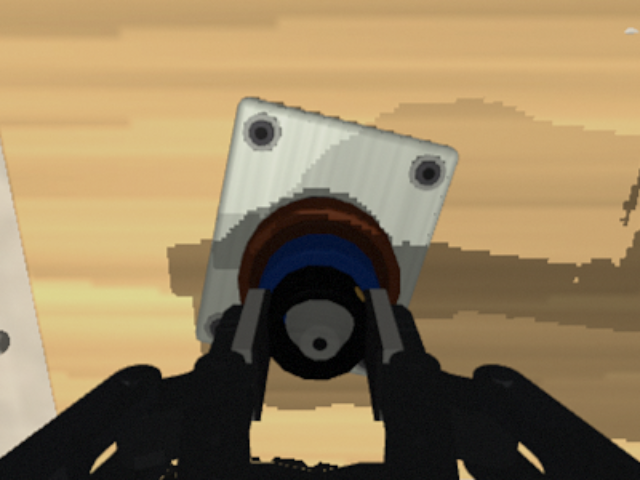

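The collar sits between the pads, centred at about (320,325), with the brass screw at (360,293). I'll lift it slowly and check.

{"name": "jog_arm", "arguments": {"rows": [[0, 0, -0.005, 0, 0, 0], [0, 0, -0.01, 0, 0, 0], [0, 0, -0.015, 0, 0, 0], [0, 0, -0.02, 0, 0, 0], [0, 0, -0.02, 0, 0, 0], [0, 0, -0.02, 0, 0, 0], [0, 0, -0.02, 0, 0, 0], [0, 0, -0.02, 0, 0, 0], [0, 0, 0, 0, 0, 0], [0, 0, 0, 0, 0, 0]]}}

```text
time: 5.28
tool_pos: [0.5697, -0.2759, 0.2121]
ee_rot: [[-1.0, -0.0, 0.004], [-0.0, 1.0, -0.001], [-0.004, -0.001, -1.0]]
ft_force: [0.5, -0.3, -1.5]
finger_gap: 0.0297
```

```bash
python3 - <<'E'
from h import *
print(*tcp())
a=snapshot("wrist")
cv2.imwrite("pics/w3.png",cv2.resize(a[60:360,120:520],(640,480))[:,:,::-1])
E
```

```text
5.2833 [ 0.5697 -0.2759  0.2121] 90.0211893957533 0.029727384835938352 [ 0.4618 -0.2881 -1.4977]
```

View pics/w3.png

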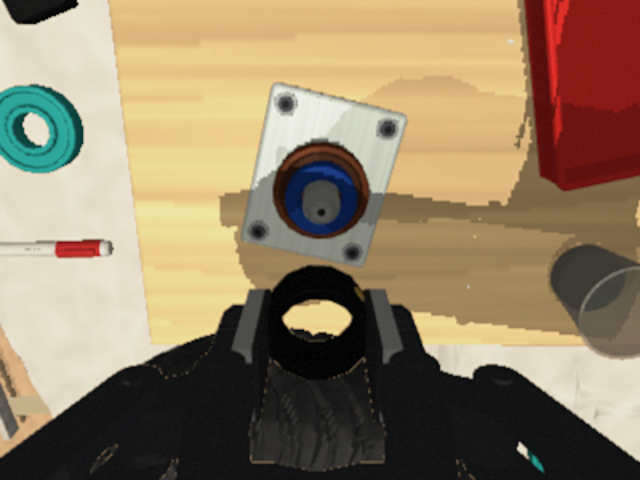

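The collar is held level at (320,310). The spacer and worn bearing stayed on the axle at (321,195). I'll carry the collar to above the tray.

{"name": "jog_arm", "arguments": {"rows": [[-0.003, 0.02, 0, 0, 0, 0], [-0.003, 0.037, 0, 0, 0, 0], [-0.003, 0.037, 0, 0, 0, 0], [-0.003, 0.037, 0, 0, 0, 0], [-0.003, 0.037, 0, 0, 0, 0], [-0.003, 0.037, 0, 0, 0, 0], [-0.003, 0.037, 0, 0, 0, 0], [-0.003, 0.037, 0, 0, 0, 0], [-0.003, 0.037, 0, 0, 0, 0], [-0.003, 0.037, 0, 0, 0, 0], [-0.003, 0.037, 0, 0, 0, 0], [-0.003, 0.017, 0, 0, 0, 0]]}}

```text
time: 6.33
tool_pos: [0.6044, 0.1351, 0.2085]
ee_rot: [[-1.0, -0.003, -0.001], [-0.003, 1.0, -0.0], [0.001, -0.0, -1.0]]
ft_force: [-0.0, -0.2, -0.5]
finger_gap: 0.03
```

{"name": "jog_arm", "arguments": {"rows": [[0, 0, 0, 0, 0, 0], [0, 0, 0, 0, 0, 0]]}}

```text
time: 6.5
tool_pos: [0.6044, 0.1324, 0.2083]
ee_rot: [[-1.0, -0.002, -0.002], [-0.002, 1.0, -0.001], [0.002, -0.001, -1.0]]
ft_force: [-0.2, -0.6, -0.5]
finger_gap: 0.0297
```

```bash
python3 - <<'E'
from h import *
o=get_obs();print(*tcp(o));C=cam("wrist",o)
a=snapshot("wrist");cv2.imwrite("pics/w4.png",a[:,:,::-1])
for l in("parts_tray","collar","tape_roll","scrap_bin"):
    for d in regions_of(l,"wrist")[:2]: print(l,round(d["p"],2),d["rect"],int(d["pixels"].sum()),rect(C,d["pixels"],.032))
E
```

```text
6.5 [0.6044 0.1324 0.2083] 90.129326326379 0.02970543145396448 [-0.1885 -0.5878 -0.5259]
parts_tray 0.82 [263.1, 112.3, 438.9, 238.5] 14597 ((610.5774536132812, 163.01434326171875), (170.5168914794922, 106.81595611572266), 75.96044158935547)
collar 0.95 [287.9, 223.9, 351.4, 294.5] 2976 ((711.357177734375, 131.74169921875), (96.04869842529297, 73.29399871826172), 0.09613479673862457)
collar 0.24 [74.1, 186.4, 164.9, 258.5] 4741 ((653.0956420898438, -100.73588562011719), (78.99864959716797, 111.75389099121094), 48.8052864074707)
tape_roll 0.88 [498.9, 153.7, 616.1, 246.7] 6103 ((633.7868041992188, 398.7760314941406), (123.28186798095703, 107.50355529785156), 79.2798843383789)
scrap_bin 0.93 [0.0, 1.7, 194.0, 145.6] 19942 ((492.6108703613281, -81.47642517089844), (137.64576721191406, 144.3775177001953), 12.688655853271484)
scrap_bin 0.16 [264.7, 113.3, 438.5, 241.0] 14552 ((610.521484375, 162.94757080078125), (169.84228515625, 106.56066131591797), 75.82231140136719)
```

View pics/w4.png

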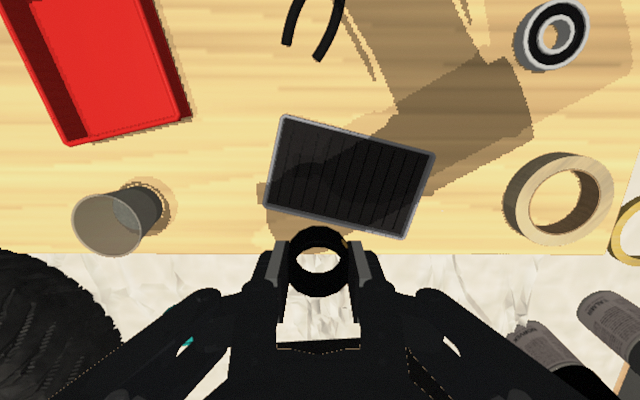

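The tray lies at (350,177), centred on (0.611, 0.163) and turned −14°, which agrees with the top camera. I'll lower the collar and release it.

{"name": "jog_arm", "arguments": {"rows": [[0.001, -0.001, 0.02, 0, 0, 0], [0, 0, 0.035, 0, 0, 0], [0, 0, 0.035, 0, 0, 0], [0, 0, 0.035, 0, 0, 0], [0, 0, 0.025, 0, 0, 0], [0, 0, 0.015, 0, 0, 0], [0, 0, 0.008, 0, 0, 0], [0, 0, 0.003, 0, 0, 0], [0, 0, 0.0015, 0, 0, 0], [0, 0, 0, 0, 0, 0], [0, 0, 0, 0, 0, 0]]}}

```text
time: 7.67
tool_pos: [0.6047, 0.131, 0.0332]
ee_rot: [[-1.0, -0.001, 0.002], [-0.001, 1.0, 0.001], [-0.002, 0.001, -1.0]]
ft_force: [-0.6, 0.1, -0.5]
finger_gap: 0.0303
```

{"name": "jog_arm", "arguments": {"rows": [[0, 0, 0.002, 0, 0, 0], [0, 0, 0.002, 0, 0, 0], [0, 0, 0, 0, 0, 0], [0, 0, 0, 0, 0, 0]]}}

```text
time: 8.0
tool_pos: [0.6043, 0.131, 0.0284]
ee_rot: [[-1.0, -0.001, 0.001], [-0.001, 1.0, 0.0], [-0.001, 0.0, -1.0]]
ft_force: [0.1, -0.6, 3.0]
finger_gap: 0.0299
```

{"name": "jog_arm", "arguments": {"rows": [[0, 0, 0, 0, 0, 0], [0, 0, 0, 0, 0, 0], [0, 0, 0, 0, 0, 0], [0, 0, 0, 0, 0, 0], [0, 0, -0.01, 0, 0, 0], [0, 0, -0.03, 0, 0, 0], [0, 0, -0.04, 0, 0, 0], [0, 0, -0.04, 0, 0, 0], [0, 0, -0.04, 0, 0, 0], [0, 0, -0.02, 0, 0, 0], [0, 0, 0, 0, 0, 0], [0, 0, 0, 0, 0, 0]], "grip": 0.2}}

```text
time: 9.0
tool_pos: [0.6044, 0.131, 0.2104]
ee_rot: [[-1.0, -0.0, 0.004], [-0.0, 1.0, 0.002], [-0.004, 0.002, -1.0]]
ft_force: [-0.2, -0.3, -0.8]
finger_gap: 0.0515
```

```bash
python3 - <<'E'
from h import *
o=get_obs();print(*tcp(o));C=cam("wrist",o)
a=snapshot("wrist");cv2.imwrite("pics/w5.png",cv2.resize(a[60:360,120:520],(640,480))[:,:,::-1])
for d in regions_of("collar","wrist")[:2]:
    print(round(d["p"],2),d["rect"],rect(C,d["pixels"],.041))
E
```

```text
9.0 [0.6044 0.131  0.2104] 90.0267513819855 0.05148979306676901 [-0.2222 -0.2914 -0.7835]
0.96 [303.4, 159.1, 332.4, 190.1] ((602.7232666015625, 130.7860870361328), (33.04304122924805, 34.971031188964844), 89.93607330322266)
```

View pics/w5.png

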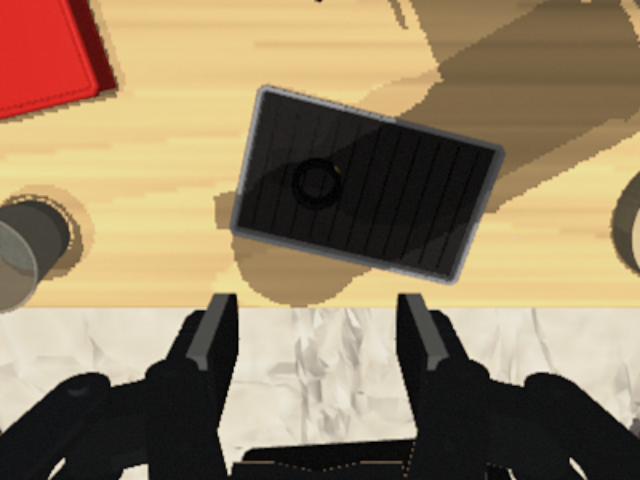

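The collar lies flat in the tray at crop (317,184), which is (0.603, 0.131). Next I'll go back for the spacer.

{"name": "jog_arm", "arguments": {"rows": [[0.003, -0.02, 0, 0, 0, 0], [0.003, -0.036, 0, 0, 0, 0], [0.003, -0.036, 0, 0, 0, 0], [0.003, -0.036, 0, 0, 0, 0], [0.003, -0.036, 0, 0, 0, 0], [0.003, -0.036, 0, 0, 0, 0], [0.003, -0.036, 0, 0, 0, 0], [0.003, -0.036, 0, 0, 0, 0], [0.003, -0.036, 0, 0, 0, 0], [0.003, -0.036, 0, 0, 0, 0], [0.003, -0.036, 0, 0, 0, 0], [0.002, -0.025, 0, 0, 0, 0]], "grip": 0.5}}

```text
time: 10.1
tool_pos: [0.5676, -0.2768, 0.206]
ee_rot: [[-1.0, 0.001, -0.003], [0.001, 1.0, 0.0], [0.003, 0.0, -1.0]]
ft_force: [-0.2, 0.2, -1.2]
finger_gap: 0.0639
```

{"name": "jog_arm", "arguments": {"rows": [[0, 0, 0, 0, 0, 0], [0, 0, 0, 0, 0, 0]]}}

```text
time: 10.27
tool_pos: [0.5678, -0.2756, 0.2058]
ee_rot: [[-1.0, 0.002, -0.003], [0.002, 1.0, 0.001], [0.003, 0.001, -1.0]]
ft_force: [0.3, 0.4, 0.1]
finger_gap: 0.064
```

```bash
python3 - <<'E'
from h import *
o=get_obs();print(*tcp(o));C=cam("wrist",o)
a=snapshot("wrist");cv2.imwrite("pics/w6.png",a[:,:,::-1])
for l,z in(("spacer",.076),("worn_bearing",.060),("stub_axle",.028)):
  for d in regions_of(l,"wrist")[:2]:
    print(l,round(d["p"],2),d["rect"],rect(C,d["pixels"],z))
im=a.astype(int);r,g,b=im[...,0],im[...,1],im[...,2];m=np.zeros((400,640),bool);m[90:260,240:400]=1
bl=m&(b>r+20)&(b>g+15);ys,xs=np.where(bl);P=ray(C,np.c_[xs,ys],.076).astype(np.float32);print("spacer",cv2.minEnclosingCircle(P))
print("plate",rect(C,m&(abs(r-b)<30)&(r>120),.028))
E
```

```text
10.2667 [ 0.5678 -0.2756  0.2058] 89.86160995239047 0.06404185047837363 [0.2722 0.3705 0.1286]
spacer 0.72 [295.6, 165.6, 343.5, 210.4] ((568.0933837890625, -274.01910400390625), (42.952850341796875, 43.87163162231445), 62.94534683227539)
worn_bearing 0.93 [288.6, 150.0, 348.9, 215.6] ((567.9877319335938, -274.55413818359375), (61.7416877746582, 63.63283157348633), 89.78817749023438)
worn_bearing 0.71 [108.3, 114.7, 168.3, 170.7] ((529.4276733398438, -446.31451416015625), (52.01475143432617, 57.989898681640625), 16.73703956604004)
stub_axle 0.89 [269.1, 115.7, 374.8, 229.9] ((569.0825805664062, -274.6988525390625), (93.43896484375, 115.98186492919922), 76.25944519042969)
stub_axle 0.33 [609.0, 173.3, 640.0, 242.9] ((615.6958618164062, 72.07562255859375), (86.68079376220703, 35.420570373535156), 18.008691787719727)
spacer ((0.5689131021499634, -0.2742786407470703), 0.022991517558693886)
plate ((569.3593139648438, -273.67059326171875), (92.57378387451172, 114.02619171142578), 76.22383117675781)
```

{"name": "jog_arm", "arguments": {"rows": [[-0.001, 0.0012, 0.03, 0, 0, 0], [0, 0, 0.035, 0, 0, 0], [0, 0, 0.03, 0, 0, 0], [0, 0, 0.02, 0, 0, 0], [0, 0, 0.013, 0, 0, 0], [0, 0, 0.008, 0, 0, 0], [0, 0, 0, 0, 0, 0], [0, 0, 0, 0, 0, 0], [0, 0, 0, 0, 0, 0]]}}

```text
time: 11.22
tool_pos: [0.571, -0.2729, 0.0731]
ee_rot: [[-1.0, -0.001, 0.002], [-0.001, 1.0, -0.001], [-0.002, -0.001, -1.0]]
ft_force: [-1.0, 0.2, 0.5]
finger_gap: 0.064
```

{"name": "jog_arm", "arguments": {"rows": [[0, 0, 0, 0, 0, 0], [0, 0, 0, 0, 0, 0], [0, 0, 0, 0, 0, 0], [0, 0, 0, 0, 0, 0], [0, 0, 0, 0, 0, 0], [0, 0, 0, 0, 0, 0], [0, 0, 0, 0, 0, 0]], "grip": -1}}

```text
time: 11.8
tool_pos: [0.5708, -0.2733, 0.0735]
ee_rot: [[-1.0, -0.001, 0.002], [-0.001, 1.0, -0.001], [-0.002, -0.001, -1.0]]
ft_force: [-0.7, 1.7, 6.0]
finger_gap: 0.0379
```

{"name": "jog_arm", "arguments": {"rows": [[0, 0, 0, 0, 0, 0], [0, 0, 0, 0, 0, 0], [0, 0, 0, 0, 0, 0], [0.001, -0.0005, 0.004, 0, 0, 0], [0, 0, 0.003, 0, 0, 0], [0, 0, 0, 0, 0, 0], [0, 0, 0, 0, 0, 0]], "grip": 0.4}}

```text
time: 12.38
tool_pos: [0.5687, -0.2736, 0.0642]
ee_rot: [[-1.0, -0.0, -0.001], [-0.0, 1.0, 0.0], [0.001, 0.0, -1.0]]
ft_force: [0.0, 0.2, 0.6]
finger_gap: 0.0597
```

{"name": "jog_arm", "arguments": {"rows": [[0, 0, 0, 0, 0, 0], [0, 0, 0, 0, 0, 0], [0, 0, 0, 0, 0, 0], [0, 0, 0, 0, 0, 0], [0, 0, 0, 0, 0, 0], [0, 0, 0, 0, 0, 0], [0, 0, 0, 0, 0, 0]], "grip": -1}}

```text
time: 12.97
tool_pos: [0.5693, -0.2737, 0.0651]
ee_rot: [[-1.0, -0.001, 0.001], [-0.001, 1.0, -0.0], [-0.001, -0.0, -1.0]]
ft_force: [-0.9, 0.2, 5.0]
finger_gap: 0.0397
```

{"name": "jog_arm", "arguments": {"rows": [[0, 0, -0.005, 0, 0, 0], [0, 0, -0.01, 0, 0, 0], [0, 0, -0.015, 0, 0, 0], [0, 0, -0.02, 0, 0, 0], [0, 0, -0.02, 0, 0, 0], [0, 0, -0.03, 0, 0, 0], [0, 0, -0.03, 0, 0, 0], [0, 0, -0.015, 0, 0, 0], [-0.003, 0.02, 0, 0, 0, 0], [-0.004, 0.035, 0, 0, 0, 0], [-0.004, 0.038, 0, 0, 0, 0], [-0.004, 0.038, 0, 0, 0, 0]]}}

```text
time: 13.97
tool_pos: [0.5835, -0.1416, 0.2106]
ee_rot: [[-1.0, 0.001, 0.0], [0.001, 1.0, 0.0], [-0.0, 0.0, -1.0]]
ft_force: [0.9, 0.9, -0.7]
finger_gap: 0.0395
```

```bash
python3 - <<'E'
from h import *
o=get_obs();print(*tcp(o))
a=snapshot("wrist");cv2.imwrite("pics/w7.png",cv2.resize(a[60:360,120:520],(480,360))[:,:,::-1])
E
```

```text
13.9667 [ 0.5835 -0.1416  0.2106] 89.93533109104189 0.039517501486608354 [ 0.9008  0.8824 -0.7339]
```

View pics/w7.png

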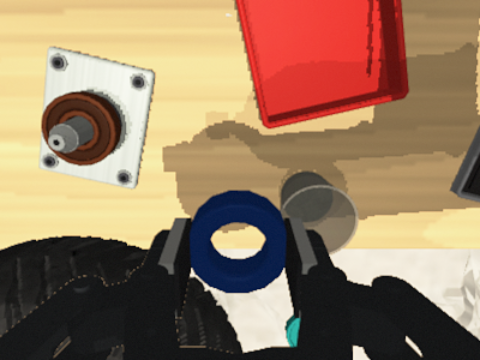

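The spacer is held level at (238,242), and only the rusty bearing is left on the axle. I'll take the spacer to the tray.

{"name": "jog_arm", "arguments": {"rows": [[-0.004, 0.037, 0, 0, 0, 0], [-0.004, 0.037, 0, 0, 0, 0], [-0.004, 0.037, 0, 0, 0, 0], [-0.004, 0.037, 0, 0, 0, 0], [-0.004, 0.037, 0, 0, 0, 0], [-0.004, 0.037, 0, 0, 0, 0], [-0.004, 0.037, 0, 0, 0, 0], [-0.004, 0.037, 0, 0, 0, 0], [-0.003, 0.03, 0, 0, 0, 0], [0, 0, 0, 0, 0, 0], [0, 0, 0, 0, 0, 0]]}}

```text
time: 14.93
tool_pos: [0.6184, 0.1851, 0.2098]
ee_rot: [[-1.0, -0.003, -0.001], [-0.003, 1.0, -0.0], [0.001, -0.0, -1.0]]
ft_force: [0.5, -0.1, -0.2]
finger_gap: 0.0396
```

{"name": "jog_arm", "arguments": {"rows": [[-0.001, 0.01, 0.02, 0, 0, 0], [0, 0, 0.035, 0, 0, 0], [0, 0, 0.035, 0, 0, 0], [0, 0, 0.035, 0, 0, 0], [0, 0, 0.025, 0, 0, 0], [0, 0, 0.015, 0, 0, 0], [0, 0, 0.008, 0, 0, 0], [0, 0, 0.003, 0, 0, 0], [0, 0, 0.002, 0, 0, 0], [0, 0, 0, 0, 0, 0], [0, 0, 0, 0, 0, 0]]}}

```text
time: 15.85
tool_pos: [0.6206, 0.1937, 0.0332]
ee_rot: [[-1.0, -0.0, 0.002], [-0.0, 1.0, 0.001], [-0.002, 0.001, -1.0]]
ft_force: [0.7, 0.3, -1.4]
finger_gap: 0.0397
```

{"name": "jog_arm", "arguments": {"rows": [[0, 0, 0.002, 0, 0, 0], [0, 0, 0.002, 0, 0, 0], [0, 0, 0, 0, 0, 0], [0, 0, 0, 0, 0, 0]]}}

```text
time: 16.18
tool_pos: [0.6201, 0.1936, 0.0282]
ee_rot: [[-1.0, -0.001, 0.001], [-0.001, 1.0, 0.0], [-0.001, 0.0, -1.0]]
ft_force: [-0.4, 0.5, -0.3]
finger_gap: 0.0398
```

{"name": "jog_arm", "arguments": {"rows": [[0, 0, 0, 0, 0, 0], [0, 0, 0, 0, 0, 0], [0, 0, 0, 0, 0, 0], [0, 0, 0, 0, 0, 0], [0, 0, -0.01, 0, 0, 0], [0, 0, -0.03, 0, 0, 0], [0, 0, -0.04, 0, 0, 0], [0, 0, -0.04, 0, 0, 0], [0, 0, -0.04, 0, 0, 0], [0, 0, -0.02, 0, 0, 0], [0, 0, 0, 0, 0, 0], [0, 0, 0, 0, 0, 0]], "grip": 0.35}}

```text
time: 17.18
tool_pos: [0.6204, 0.1938, 0.2106]
ee_rot: [[-1.0, -0.0, 0.003], [-0.0, 1.0, 0.002], [-0.003, 0.002, -1.0]]
ft_force: [-0.6, 0.8, -1.0]
finger_gap: 0.0573
```

```bash
python3 - <<'E'
from h import *
o=get_obs();print(*tcp(o));C=cam("wrist",o)
a=snapshot("wrist");cv2.imwrite("pics/w8.png",cv2.resize(a[60:360,120:520],(480,360))[:,:,::-1])
for l,z in(("collar",.041),("spacer",.039)):
  for d in regions_of(l,"wrist")[:2]:
    print(l,round(d["p"],2),d["rect"],rect(C,d["pixels"],z))
E
```

```text
17.1833 [0.6204 0.1938 0.2106] 90.02759217839916 0.05728113708218009 [-0.6376  0.782  -1.0024]
collar 0.63 [245.1, 143.1, 275.6, 176.9] ((603.1156005859375, 131.94766235351562), (31.866954803466797, 35.347755432128906), 43.00368881225586)
spacer 0.68 [296.3, 155.9, 339.8, 195.5] ((619.4119873046875, 193.56686401367188), (43.931007385253906, 44.0235595703125), 89.92880249023438)
```

View pics/w8.png

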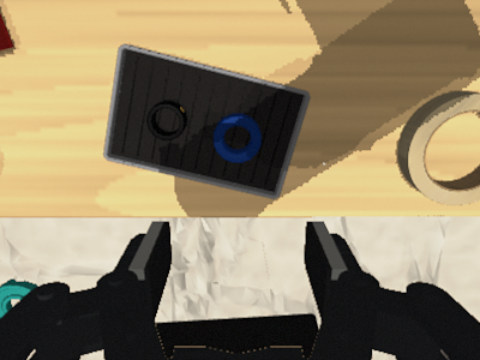

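Both parts lie flat in the tray: the collar at (167,121) and the spacer at (238,138). Next is the rusty bearing.

{"name": "jog_arm", "arguments": {"rows": [[0.004, -0.025, 0, 0, 0, 0], [0.004, -0.04, 0, 0, 0, 0], [0.004, -0.04, 0, 0, 0, 0], [0.004, -0.04, 0, 0, 0, 0], [0.004, -0.04, 0, 0, 0, 0], [0.004, -0.04, 0, 0, 0, 0], [0.004, -0.04, 0, 0, 0, 0], [0.005, -0.04, 0, 0, 0, 0], [0.005, -0.04, 0, 0, 0, 0], [0.005, -0.04, 0, 0, 0, 0], [0.005, -0.04, 0, 0, 0, 0], [0.004, -0.04, 0, 0, 0, 0]], "grip": 0.9}}

```text
time: 18.33
tool_pos: [0.5667, -0.2733, 0.2065]
ee_rot: [[-1.0, -0.001, -0.002], [-0.001, 1.0, 0.0], [0.002, 0.0, -1.0]]
ft_force: [0.8, 1.1, -0.6]
finger_gap: 0.0811
```

{"name": "jog_arm", "arguments": {"rows": [[0, 0, 0, 0, 0, 0], [0, 0, 0, 0, 0, 0], [0, 0, 0, 0, 0, 0]]}}

```text
time: 18.58
tool_pos: [0.5673, -0.2717, 0.2064]
ee_rot: [[-1.0, 0.001, -0.002], [0.001, 1.0, 0.001], [0.002, 0.001, -1.0]]
ft_force: [0.2, 0.9, 0.4]
finger_gap: 0.0812
```

{"name": "jog_arm", "arguments": {"rows": [[-0.0015, -0.0025, 0.03, 0, 0, 0], [0, 0, 0.035, 0, 0, 0], [0, 0, 0.035, 0, 0, 0], [0, 0, 0.03, 0, 0, 0], [0, 0, 0.015, 0, 0, 0], [0, 0, 0.01, 0, 0, 0], [0, 0, 0.007, 0, 0, 0], [0, 0, 0, 0, 0, 0], [0, 0, 0, 0, 0, 0], [0, 0, 0, 0, 0, 0]], "squeeze": 60}}

```text
time: 19.42
tool_pos: [0.5706, -0.274, 0.0472]
ee_rot: [[-1.0, -0.001, 0.002], [-0.001, 1.0, -0.001], [-0.002, -0.001, -1.0]]
ft_force: [-0.0, -0.3, 1.8]
finger_gap: 0.0811
```

{"name": "jog_arm", "arguments": {"rows": [[0, 0, 0, 0, 0, 0], [0, 0, 0, 0, 0, 0], [0, 0, 0, 0, 0, 0], [0, 0, 0, 0, 0, 0], [0, 0, 0, 0, 0, 0], [0, 0, 0, 0, 0, 0], [0, 0, 0, 0, 0, 0]], "grip": -1}}

```text
time: 20.0
tool_pos: [0.5703, -0.2742, 0.0479]
ee_rot: [[-1.0, -0.001, 0.002], [-0.001, 1.0, -0.001], [-0.002, -0.001, -1.0]]
ft_force: [-3.0, 2.8, 10.1]
finger_gap: 0.057
```

{"name": "jog_arm", "arguments": {"rows": [[0, 0, 0, 0, 0, 0], [0, 0, 0, 0, 0, 0], [0, 0, 0, 0, 0, 0], [0.001, 0, 0.003, 0, 0, 0], [0, 0, 0.003, 0, 0, 0], [0, 0, 0, 0, 0, 0], [0, 0, 0, 0, 0, 0]], "grip": 0.8}}

```text
time: 20.58
tool_pos: [0.5682, -0.2741, 0.0392]
ee_rot: [[-1.0, -0.0, -0.001], [-0.0, 1.0, 0.0], [0.001, 0.0, -1.0]]
ft_force: [-0.2, 0.4, -0.1]
finger_gap: 0.0769
```

{"name": "jog_arm", "arguments": {"rows": [[0, 0, 0, 0, 0, 0], [0, 0, 0, 0, 0, 0], [0, 0, 0, 0, 0, 0], [0, 0, 0, 0, 0, 0], [0, 0, 0, 0, 0, 0], [0, 0, 0, 0, 0, 0]], "grip": -1}}

```text
time: 21.08
tool_pos: [0.5686, -0.2742, 0.0405]
ee_rot: [[-1.0, -0.001, 0.0], [-0.001, 1.0, -0.0], [-0.0, -0.0, -1.0]]
ft_force: [-0.9, 0.2, 5.4]
finger_gap: 0.058
```

{"name": "jog_arm", "arguments": {"rows": [[0, 0, -0.005, 0, 0, 0], [0, 0, -0.01, 0, 0, 0], [0, 0, -0.015, 0, 0, 0], [0, 0, -0.02, 0, 0, 0], [0, 0, -0.02, 0, 0, 0], [0, 0, -0.025, 0, 0, 0], [0, 0, -0.025, 0, 0, 0], [0, 0, -0.02, 0, 0, 0], [0, 0, 0, 0, 0, 0], [0, 0, 0, 0, 0, 0]]}}

```text
time: 21.92
tool_pos: [0.5691, -0.2741, 0.1817]
ee_rot: [[-1.0, -0.0, 0.003], [-0.0, 1.0, -0.0], [-0.003, -0.0, -1.0]]
ft_force: [0.4, -0.4, -3.1]
finger_gap: 0.0584
```

{"name": "jog_arm", "arguments": {"rows": [[0.01, 0.02, 0, 0, 0, 0], [0.014, 0.035, 0, 0, 0, 0], [0.014, 0.035, 0, 0, 0, 0], [0.014, 0.035, 0, 0, 0, 0], [0.014, 0.035, 0, 0, 0, 0], [0.014, 0.037, 0, 0, 0, 0], [0, 0, 0, 0, 0, 0], [0, 0, 0, 0, 0, 0], [0, 0, 0, 0, 0, 0]]}}

```text
time: 22.67
tool_pos: [0.4882, -0.0769, 0.1795]
ee_rot: [[-1.0, -0.002, -0.001], [-0.002, 1.0, -0.0], [0.001, -0.0, -1.0]]
ft_force: [0.8, -0.3, -3.0]
finger_gap: 0.0579
```

```bash
python3 - <<'E'
from h import *
o=get_obs();print(*tcp(o));C=cam("wrist",o)
a=snapshot("wrist");cv2.imwrite("pics/w9.png",a[:,:,::-1])
for l,z in(("scrap_bin",.052),("worn_bearing",.18)):
  for d in regions_of(l,"wrist")[:2]:
    print(l,round(d["p"],2),d["rect"],rect(C,d["pixels"],z))
im=a.astype(int);r,g,b=im[...,0],im[...,1],im[...,2]
q=rect(C,(r>90)&(g<70)&(b<70),.052);print(q)
E
```

```text
22.6667 [ 0.4882 -0.0769  0.1795] 90.09968586988434 0.05785583682953209 [ 0.7708 -0.2567 -2.9636]
scrap_bin 0.88 [236.1, 98.0, 398.1, 258.8] ((487.1369934082031, -76.19790649414062), (143.65423583984375, 124.52296447753906), 12.929607391357422)
scrap_bin 0.19 [443.4, 224.9, 624.4, 339.4] ((594.0703125, 142.74215698242188), (166.00717163085938, 101.15807342529297), 75.60154724121094)
worn_bearing 0.89 [254.1, 208.7, 379.7, 333.2] ((498.8252868652344, -77.47329711914062), (76.16606903076172, 67.19339752197266), 1.6140434741973877)
worn_bearing 0.61 [529.8, 275.9, 583.0, 316.7] ((512.042724609375, 54.862022399902344), (29.124637603759766, 21.40101432800293), 46.86335372924805)
((488.4466552734375, -75.60807037353516), (142.79461669921875, 122.10469055175781), 13.051774024963379)
```

View pics/w9.png

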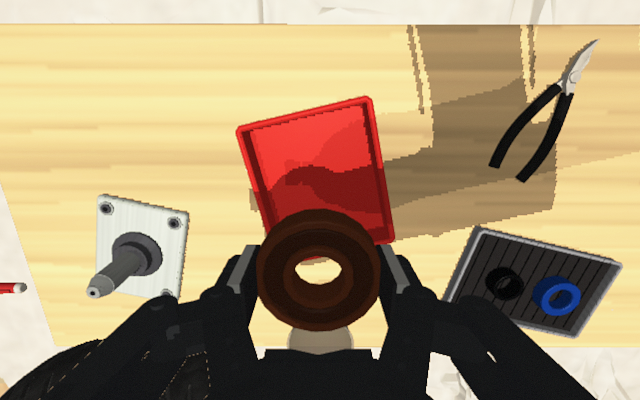

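The rusty bearing is held level at (318,270) and the empty axle is at (130,265). I'll lower the bearing into the bin.

{"name": "jog_arm", "arguments": {"rows": [[0, 0.001, 0.02, 0, 0, 0], [0, 0, 0.035, 0, 0, 0], [0, 0, 0.035, 0, 0, 0], [0, 0, 0.03, 0, 0, 0], [0, 0, 0.02, 0, 0, 0], [0, 0, 0.01, 0, 0, 0], [0, 0, 0.005, 0, 0, 0], [0, 0, 0.002, 0, 0, 0], [0, 0, 0, 0, 0, 0], [0, 0, 0, 0, 0, 0]]}}

```text
time: 23.65
tool_pos: [0.4892, -0.0764, 0.0235]
ee_rot: [[-1.0, 0.0, 0.001], [0.0, 1.0, 0.0], [-0.001, 0.0, -1.0]]
ft_force: [-0.1, 0.2, -1.6]
finger_gap: 0.0582
```

{"name": "jog_arm", "arguments": {"rows": [[0, 0, 0, 0, 0, 0], [0, 0, 0, 0, 0, 0], [0, 0, 0, 0, 0, 0], [0, 0, 0, 0, 0, 0], [0, 0, -0.005, 0, 0, 0], [0, 0, -0.02, 0, 0, 0], [0, 0, -0.04, 0, 0, 0], [0, 0, -0.04, 0, 0, 0], [0, 0, -0.04, 0, 0, 0], [0, 0, -0.02, 0, 0, 0], [0, 0, 0, 0, 0, 0], [0, 0, 0, 0, 0, 0]], "grip": 0.62}}

```text
time: 24.65
tool_pos: [0.4891, -0.0759, 0.1898]
ee_rot: [[-1.0, -0.001, 0.004], [-0.001, 1.0, 0.001], [-0.004, 0.001, -1.0]]
ft_force: [-0.4, -0.7, -0.5]
finger_gap: 0.0694
```

```bash
python3 - <<'E'
from h import *
o=get_obs();print(*tcp(o));C=cam("wrist",o)
a=snapshot("wrist");cv2.imwrite("pics/w10.png",a[:,:,::-1])
for l,z in(("worn_bearing",.037),("new_bearing",.034)):
  for d in regions_of(l,"wrist")[:2]:
    print(l,round(d["p"],2),d["rect"],rect(C,d["pixels"],z))
E
```

```text
24.65 [ 0.4891 -0.0759  0.1898] 90.03441234394603 0.06938904034322932 [-0.3571 -0.7288 -0.4671]
worn_bearing 0.88 [288.1, 147.8, 345.1, 210.5] ((489.2138671875, -76.78369140625), (62.98588943481445, 60.68028259277344), 1.7412573099136353)
worn_bearing 0.63 [3.0, 205.8, 6.8, 225.6] ((528.4168701171875, -407.79736328125), (4.003584861755371, 27.39075469970703), 71.6672134399414)
```

```bash
python3 - <<'E'
from h import *
T=cam("top");S=cam("scene")
a=np.array([177,250.6])
for z in np.arange(0,.6,.05):
    p=ray(T,a,z)[0];print(round(z,2),p,proj(S,[*p,z]))
im=cv2.imread("pics/scene0.png")[270:400,240:450];cv2.imwrite("pics/s1.png",cv2.resize(im,(780,483),interpolation=cv2.INTER_CUBIC))
E
```

```text
0.0 [0.3832 0.447 ] [[287.1366 334.8197]]
0.05 [0.3811 0.4293] [[290.0977 322.721 ]]
0.1 [0.3789 0.4117] [[293.1756 310.145 ]]
0.15 [0.3768 0.3941] [[296.3775 297.0627]]
0.2 [0.3747 0.3765] [[299.7108 283.4431]]
0.25 [0.3725 0.3589] [[303.184  269.2522]]
0.3 [0.3704 0.3413] [[306.806  254.4533]]
0.35 [0.3683 0.3237] [[310.5865 239.0066]]
0.4 [0.3661 0.3061] [[314.5363 222.8686]]
0.45 [0.364  0.2885] [[318.6668 205.9917]]
0.5 [0.3619 0.2709] [[322.9909 188.3241]]
0.55 [0.3597 0.2533] [[327.5225 169.8088]]
```

View pics/s1.png

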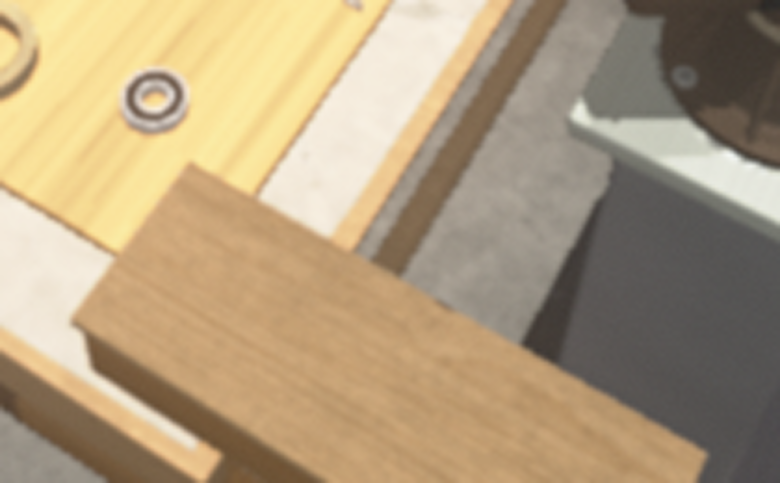

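The block's corner stands at about (0.38, 0.417) and is roughly 85 mm high, so it is clear of the reach to the new bearing. I'll go there now.

{"name": "jog_arm", "arguments": {"rows": [[0.002, 0.02, 0, 0, 0, 0], [0.002, 0.037, 0, 0, 0, 0], [0.002, 0.038, 0, 0, 0, 0], [0.002, 0.038, 0, 0, 0, 0], [0.002, 0.038, 0, 0, 0, 0], [0.002, 0.038, 0, 0, 0, 0], [0.002, 0.038, 0, 0, 0, 0], [0.002, 0.038, 0, 0, 0, 0], [0.002, 0.038, 0, 0, 0, 0], [0.002, 0.038, 0, 0, 0, 0], [0.002, 0.038, 0, 0, 0, 0], [0.002, 0.03, 0, 0, 0, 0]], "grip": 0.8}}

```text
time: 25.8
tool_pos: [0.4634, 0.355, 0.1861]
ee_rot: [[-1.0, -0.001, -0.001], [-0.001, 1.0, -0.002], [0.001, -0.002, -1.0]]
ft_force: [0.8, -0.4, 0.5]
finger_gap: 0.077
```

{"name": "jog_arm", "arguments": {"rows": [[0, 0, 0, 0, 0, 0], [0, 0, 0, 0, 0, 0], [0, 0, 0, 0, 0, 0]]}}

```text
time: 26.05
tool_pos: [0.4636, 0.3522, 0.1863]
ee_rot: [[-1.0, -0.001, -0.002], [-0.001, 1.0, -0.002], [0.002, -0.002, -1.0]]
ft_force: [0.4, -0.5, 0.2]
finger_gap: 0.0766
```

```bash
python3 - <<'E'
from h import *
o=get_obs();print(*tcp(o),o["qpos"]);C=cam("wrist",o)
a=snapshot("wrist");cv2.imwrite("pics/w11.png",a[:,:,::-1])
for l,z in(("new_bearing",.034),):
  for d in regions_of(l,"wrist")[:2]:
    print(l,round(d["p"],2),d["rect"],rect(C,d["pixels"],z))
E
```

```text
26.05 [0.4636 0.3522 0.1863] 90.05053523084224 0.07661513140581704 [ 0.4257 -0.507   0.1912] [ 0.9852  0.2427 -0.2595 -0.0002 -1.0717 -2.555 ]
new_bearing 0.74 [293.5, 152.3, 353.1, 211.4] ((465.2416687011719, 355.8497314453125), (61.86857986450195, 58.933509826660156), 0.046884145587682724)
```

View pics/w11.png

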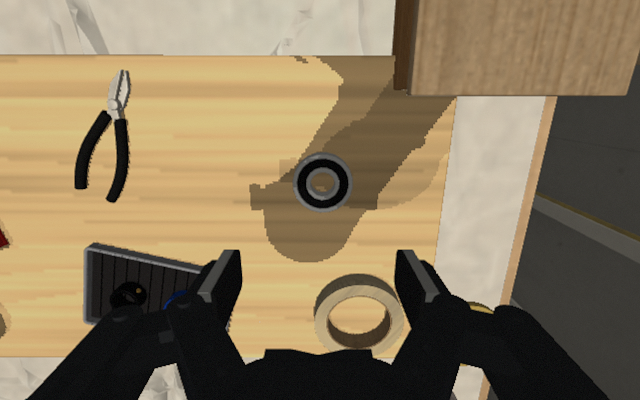

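The new bearing is at (323,182), about (0.4655, 0.3555), with free space around it. I'll descend onto it.

{"name": "jog_arm", "arguments": {"rows": [[-0.0015, 0.003, 0.02, 0, 0, 0], [0, 0, 0.035, 0, 0, 0], [0, 0, 0.035, 0, 0, 0], [0, 0, 0.035, 0, 0, 0], [0, 0, 0.02, 0, 0, 0], [0, 0, 0.01, 0, 0, 0], [0, 0, 0.005, 0, 0, 0], [0, 0, 0.002, 0, 0, 0], [0, 0, 0, 0, 0, 0], [0, 0, 0, 0, 0, 0], [0, 0, 0, 0, 0, 0]]}}

```text
time: 27.07
tool_pos: [0.4664, 0.3566, 0.0273]
ee_rot: [[-1.0, -0.001, 0.002], [-0.001, 1.0, 0.002], [-0.002, 0.002, -1.0]]
ft_force: [0.9, 0.4, 0.5]
finger_gap: 0.0772
```

{"name": "jog_arm", "arguments": {"rows": [[0.0005, -0.001, 0.003, 0, 0, 0], [0, 0, 0.003, 0, 0, 0], [0, 0, 0, 0, 0, 0], [0, 0, 0, 0, 0, 0]]}}

```text
time: 27.4
tool_pos: [0.4651, 0.3548, 0.0197]
ee_rot: [[-1.0, -0.001, -0.0], [-0.001, 1.0, -0.0], [0.0, -0.0, -1.0]]
ft_force: [-0.0, -0.3, -0.3]
finger_gap: 0.0771
```

{"name": "jog_arm", "arguments": {"rows": [[0, 0, 0, 0, 0, 0], [0, 0, 0, 0, 0, 0], [0, 0, 0, 0, 0, 0], [0, 0, 0, 0, 0, 0], [0, 0, 0, 0, 0, 0], [0, 0, 0, 0, 0, 0]], "grip": -1}}

```text
time: 27.9
tool_pos: [0.4655, 0.3553, 0.0208]
ee_rot: [[-1.0, -0.001, 0.001], [-0.001, 1.0, 0.001], [-0.001, 0.001, -1.0]]
ft_force: [-2.6, -0.9, 7.4]
finger_gap: 0.057
```

{"name": "jog_arm", "arguments": {"rows": [[0, 0, -0.005, 0, 0, 0], [0, 0, -0.015, 0, 0, 0], [0, 0, -0.025, 0, 0, 0], [0, 0, -0.035, 0, 0, 0], [0, 0, -0.035, 0, 0, 0], [0, 0, -0.035, 0, 0, 0], [0, 0, -0.02, 0, 0, 0], [-0.003, -0.02, 0, 0, 0, 0], [-0.006, -0.035, 0, 0, 0, 0], [-0.006, -0.036, 0, 0, 0, 0], [-0.006, -0.036, 0, 0, 0, 0], [-0.006, -0.036, 0, 0, 0, 0]]}}

```text
time: 28.9
tool_pos: [0.4918, 0.1902, 0.1897]
ee_rot: [[-1.0, -0.001, -0.001], [-0.001, 1.0, -0.0], [0.001, -0.0, -1.0]]
ft_force: [0.5, -0.5, -1.5]
finger_gap: 0.0565
```

{"name": "jog_arm", "arguments": {"rows": [[-0.006, -0.036, 0, 0, 0, 0], [-0.006, -0.036, 0, 0, 0, 0], [-0.006, -0.036, 0, 0, 0, 0], [-0.006, -0.036, 0, 0, 0, 0], [-0.006, -0.036, 0, 0, 0, 0], [-0.006, -0.036, 0, 0, 0, 0], [-0.006, -0.036, 0, 0, 0, 0], [-0.006, -0.036, 0, 0, 0, 0], [-0.006, -0.036, 0, 0, 0, 0], [-0.006, -0.036, 0, 0, 0, 0], [-0.006, -0.036, 0, 0, 0, 0], [-0.006, -0.036, 0, 0, 0, 0]]}}

```text
time: 29.9
tool_pos: [0.5641, -0.2418, 0.1896]
ee_rot: [[-1.0, -0.0, -0.001], [-0.0, 1.0, 0.0], [0.001, 0.0, -1.0]]
ft_force: [1.0, 0.5, -1.2]
finger_gap: 0.0566
```

{"name": "jog_arm", "arguments": {"rows": [[-0.002, -0.02, 0, 0, 0, 0], [0, -0.008, 0, 0, 0, 0], [0, 0, 0, 0, 0, 0], [0, 0, 0, 0, 0, 0], [0, 0, 0, 0, 0, 0]]}}

```text
time: 30.32
tool_pos: [0.5663, -0.2672, 0.1897]
ee_rot: [[-1.0, -0.001, -0.0], [-0.001, 1.0, 0.0], [0.0, 0.0, -1.0]]
ft_force: [-0.6, -0.0, -3.9]
finger_gap: 0.0568
```

```bash
python3 - <<'E'
from h import *
o=get_obs();print(*tcp(o));C=cam("wrist",o)
a=snapshot("wrist");cv2.imwrite("pics/w12.png",a[:,:,::-1])
zt=o["tool_pos"][2]-.0028+.016
for l,z in(("new_bearing",zt),("stub_axle",.028)):
  for d in regions_of(l,"wrist")[:2]:
    print(l,round(d["p"],2),d["rect"],rect(C,d["pixels"],z))
E
```

```text
30.3167 [ 0.5663 -0.2672  0.1897] 90.05128415308727 0.056790215452062885 [-0.6201 -0.0058 -3.8985]
new_bearing 0.7 [260.3, 205.7, 379.3, 321.7] ((564.891845703125, -267.7201843261719), (57.43683624267578, 65.35015106201172), 89.98750305175781)
stub_axle 0.72 [259.0, 117.4, 370.7, 223.9] ((568.6237182617188, -274.38031005859375), (93.14632415771484, 114.56365203857422), 76.0967025756836)
```

View pics/w12.png

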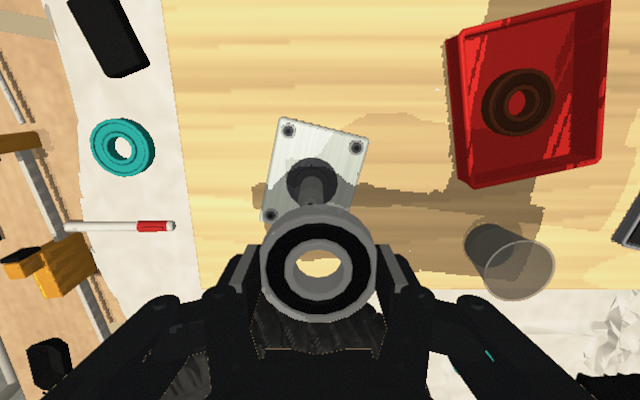

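The new bearing is held level at (318,263). The worn one lies flat in the bin at (517,102).

```bash
python3 - <<'E'
from h import *
c=calibration("wrist")
for n,z,rows,us,dz in(("worn",.1795,333.2,(254.1,379.7),.0195),("new",.1897,321.7,(260.3,379.3),.0132)):
    M=np.eye(4);M[:3,:3]=np.diag([-1,1,-1.]);M[:3,3]=[0,0,z]
    T=np.linalg.inv(M@c["mount"]);C=(c["mtx"],T[:3,:3],T[:3,3])
    print(n,"far-edge centre x rel TCP",ray(C,[318,rows],z+dz)[0][0]-.031,"width y",ray(C,[[us[0],265],[us[1],265]],z+dz)[:,1])
E
```

```text
worn far-edge centre x rel TCP 0.0017338858415520547 width y [-0.0299  0.0283]
new far-edge centre x rel TCP 0.00011012627294766653 width y [-0.0284  0.0295]
```

{"name": "jog_arm", "arguments": {"rows": [[-0.003, -0.007, 0, 0, 0, 0], [0, 0, 0.02, 0, 0, 0], [0, 0, 0.03, 0, 0, 0], [0, 0, 0.015, 0, 0, 0], [0, 0, 0.005, 0, 0, 0], [0, 0, 0, 0, 0, 0], [0, 0, 0, 0, 0, 0], [0, 0, 0, 0, 0, 0]]}}

```text
time: 31.13
tool_pos: [0.5707, -0.2754, 0.1214]
ee_rot: [[-1.0, -0.001, 0.002], [-0.001, 1.0, -0.001], [-0.002, -0.001, -1.0]]
ft_force: [0.9, -0.1, -1.6]
finger_gap: 0.0568
```

{"name": "jog_arm", "arguments": {"rows": [[0.001, 0.001, 0.005, 0, 0, 0], [0, 0, 0.005, 0, 0, 0], [0, 0, 0.005, 0, 0, 0], [0, 0, 0.005, 0, 0, 0], [0, 0, 0.005, 0, 0, 0], [0, 0, 0.005, 0, 0, 0], [0, 0, 0.005, 0, 0, 0], [0, 0, 0, 0, 0, 0]]}}

```text
time: 31.8
tool_pos: [0.5681, -0.274, 0.0834]
ee_rot: [[-1.0, -0.0, -0.001], [-0.0, 1.0, 0.0], [0.001, 0.0, -1.0]]
ft_force: [-0.1, -0.2, -3.3]
finger_gap: 0.0565
```

Already on the axle with no side force, so I'll continue down.

{"name": "jog_arm", "arguments": {"rows": [[0, 0, 0.005, 0, 0, 0], [0, 0, 0.005, 0, 0, 0], [0, 0, 0.005, 0, 0, 0], [0, 0, 0.005, 0, 0, 0], [0, 0, 0.005, 0, 0, 0], [0, 0, 0.004, 0, 0, 0], [0, 0, 0.003, 0, 0, 0], [0, 0, 0.002, 0, 0, 0], [0, 0, 0.001, 0, 0, 0], [0, 0, 0, 0, 0, 0], [0, 0, 0, 0, 0, 0]]}}

```text
time: 32.72
tool_pos: [0.5687, -0.2741, 0.05]
ee_rot: [[-1.0, -0.001, 0.0], [-0.001, 1.0, -0.0], [-0.0, -0.0, -1.0]]
ft_force: [-0.2, 0.5, -2.6]
finger_gap: 0.0567
```

{"name": "jog_arm", "arguments": {"rows": [[0, 0, 0.002, 0, 0, 0], [0, 0, 0.002, 0, 0, 0], [0, 0, 0, 0, 0, 0], [0, 0, 0, 0, 0, 0]]}}

```text
time: 33.05
tool_pos: [0.569, -0.2742, 0.0469]
ee_rot: [[-1.0, -0.001, 0.001], [-0.001, 1.0, -0.0], [-0.001, -0.0, -1.0]]
ft_force: [-1.6, 1.0, 4.7]
finger_gap: 0.0566
```

{"name": "jog_arm", "arguments": {"rows": [[0, 0, 0, 0, 0, 0], [0, 0, 0, 0, 0, 0], [0, 0, 0, 0, 0, 0], [0, 0, 0, 0, 0, 0], [0, 0, -0.005, 0, 0, 0], [0, 0, -0.02, 0, 0, 0], [0, 0, -0.04, 0, 0, 0], [0, 0, -0.04, 0, 0, 0], [0, 0, -0.035, 0, 0, 0], [0, 0, -0.02, 0, 0, 0], [0, 0, 0, 0, 0, 0], [0, 0, 0, 0, 0, 0]], "grip": 0.8}}

```text
time: 34.05
tool_pos: [0.5692, -0.2742, 0.2078]
ee_rot: [[-1.0, -0.0, 0.004], [-0.0, 1.0, -0.0], [-0.004, -0.0, -1.0]]
ft_force: [-0.1, 0.3, -1.6]
finger_gap: 0.0769
```

```bash
python3 - <<'E'
from h import *
o=get_obs();print(*tcp(o));C=cam("wrist",o)
a=snapshot("wrist");cv2.imwrite("pics/w13.png",cv2.resize(a[90:270,220:420],(600,540))[:,:,::-1])
for l,z in(("new_bearing",.060),("stub_axle",.028)):
  for d in regions_of(l,"wrist")[:2]:
    print(l,round(d["p"],2),d["rect"],rect(C,d["pixels"],z))
E
```

```text
34.05 [ 0.5692 -0.2742  0.2078] 90.02556597654906 0.07689797989414802 [-0.1277  0.2627 -1.6208]
new_bearing 0.9 [289.1, 147.8, 353.8, 208.9] ((569.44775390625, -274.3531188964844), (61.016151428222656, 61.020870208740234), 44.716575622558594)
stub_axle 0.72 [267.2, 115.4, 372.1, 227.9] ((568.9588623046875, -274.3111267089844), (93.35672760009766, 114.62810516357422), 76.41493225097656)
```

View pics/w13.png

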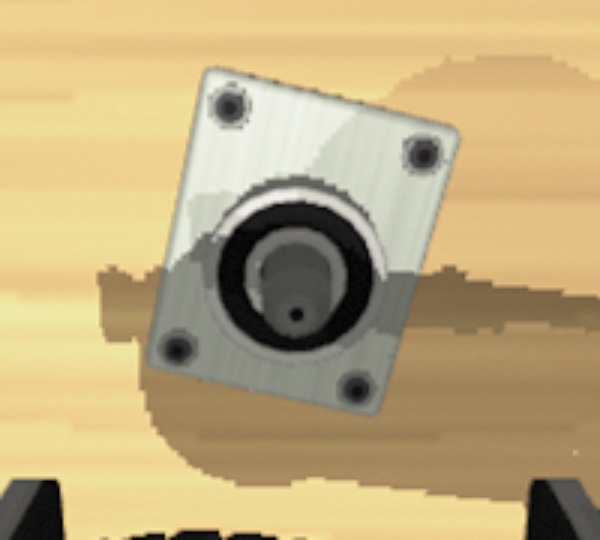

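The new bearing is down on the seat at (296,275). Its outline at the seated height is 61 × 61 mm, centred to within 1 mm. I'll fetch the spacer.

{"name": "jog_arm", "arguments": {"rows": [[-0.002, 0.02, 0, 0, 0, 0], [-0.005, 0.04, 0, 0, 0, 0], [-0.005, 0.04, 0, 0, 0, 0], [-0.004, 0.04, 0, 0, 0, 0], [-0.004, 0.04, 0, 0, 0, 0], [-0.004, 0.04, 0, 0, 0, 0], [-0.004, 0.04, 0, 0, 0, 0], [-0.004, 0.04, 0, 0, 0, 0], [-0.004, 0.04, 0, 0, 0, 0], [-0.005, 0.04, 0, 0, 0, 0], [-0.005, 0.04, 0, 0, 0, 0], [-0.005, 0.04, 0, 0, 0, 0]], "grip": 0.35}}

```text
time: 35.2
tool_pos: [0.6186, 0.1877, 0.2043]
ee_rot: [[-1.0, -0.001, -0.002], [-0.001, 1.0, -0.001], [0.002, -0.001, -1.0]]
ft_force: [0.4, -0.5, 0.9]
finger_gap: 0.0576
```

{"name": "jog_arm", "arguments": {"rows": [[0, 0.008, 0, 0, 0, 0], [0, 0, 0, 0, 0, 0], [0, 0, 0, 0, 0, 0], [0, 0, 0, 0, 0, 0]]}}

```text
time: 35.53
tool_pos: [0.6189, 0.1931, 0.2048]
ee_rot: [[-1.0, -0.0, -0.002], [-0.0, 1.0, -0.001], [0.002, -0.001, -1.0]]
ft_force: [-1.1, -0.4, -0.8]
finger_gap: 0.058
```

{"name": "jog_arm", "arguments": {"rows": [[0, 0.0005, 0.02, 0, 0, 0], [0, 0, 0.035, 0, 0, 0], [0, 0, 0.035, 0, 0, 0], [0, 0, 0.03, 0, 0, 0], [0, 0, 0.025, 0, 0, 0], [0, 0, 0.015, 0, 0, 0], [0, 0, 0.008, 0, 0, 0], [0, 0, 0.003, 0, 0, 0], [0, 0, 0.003, 0, 0, 0], [0, 0, 0, 0, 0, 0], [0, 0, 0, 0, 0, 0], [0, 0, 0, 0, 0, 0]], "squeeze": 40}}

```text
time: 36.53
tool_pos: [0.62, 0.1947, 0.0331]
ee_rot: [[-1.0, -0.001, 0.002], [-0.001, 1.0, 0.001], [-0.002, 0.001, -1.0]]
ft_force: [-0.1, 0.0, 0.2]
finger_gap: 0.058
```

{"name": "jog_arm", "arguments": {"rows": [[0, -0.0005, 0.002, 0, 0, 0], [0, 0, 0.001, 0, 0, 0], [0, 0, 0, 0, 0, 0], [0, 0, 0, 0, 0, 0]]}}

```text
time: 36.87
tool_pos: [0.6193, 0.194, 0.0289]
ee_rot: [[-1.0, -0.001, 0.0], [-0.001, 1.0, 0.0], [-0.0, 0.0, -1.0]]
ft_force: [-0.7, 0.8, 0.3]
finger_gap: 0.0574
```

{"name": "jog_arm", "arguments": {"rows": [[0, 0, 0, 0, 0, 0], [0, 0, 0, 0, 0, 0], [0, 0, 0, 0, 0, 0], [0, 0, 0, 0, 0, 0], [0, 0, 0, 0, 0, 0], [0, 0, 0, 0, 0, 0]], "grip": -1}}

```text
time: 37.37
tool_pos: [0.6195, 0.194, 0.0292]
ee_rot: [[-1.0, -0.001, 0.0], [-0.001, 1.0, 0.0], [-0.0, 0.0, -1.0]]
ft_force: [-1.8, 0.3, 5.8]
finger_gap: 0.0398
```

{"name": "jog_arm", "arguments": {"rows": [[0, 0, -0.005, 0, 0, 0], [0, 0, -0.015, 0, 0, 0], [0, 0, -0.025, 0, 0, 0], [0, 0, -0.035, 0, 0, 0], [0, 0, -0.035, 0, 0, 0], [0, 0, -0.035, 0, 0, 0], [0, 0, -0.02, 0, 0, 0], [0.002, -0.02, 0, 0, 0, 0], [0.004, -0.035, 0, 0, 0, 0], [0.004, -0.039, 0, 0, 0, 0], [0.004, -0.039, 0, 0, 0, 0], [0.004, -0.039, 0, 0, 0, 0]]}}

```text
time: 38.37
tool_pos: [0.6007, 0.0206, 0.1988]
ee_rot: [[-1.0, -0.001, -0.0], [-0.001, 1.0, 0.0], [0.0, 0.0, -1.0]]
ft_force: [0.6, 0.2, 0.2]
finger_gap: 0.0393
```

{"name": "jog_arm", "arguments": {"rows": [[0.004, -0.038, 0, 0, 0, 0], [0.004, -0.038, 0, 0, 0, 0], [0.004, -0.038, 0, 0, 0, 0], [0.004, -0.038, 0, 0, 0, 0], [0.004, -0.038, 0, 0, 0, 0], [0.004, -0.038, 0, 0, 0, 0], [0.004, -0.035, 0, 0, 0, 0], [0.003, -0.028, 0, 0, 0, 0], [0, 0, 0, 0, 0, 0], [0, 0, 0, 0, 0, 0], [0, 0, 0, 0, 0, 0]]}}

```text
time: 39.28
tool_pos: [0.5703, -0.269, 0.1985]
ee_rot: [[-1.0, 0.0, -0.001], [0.0, 1.0, 0.0], [0.001, 0.0, -1.0]]
ft_force: [0.5, 0.2, -0.5]
finger_gap: 0.0399
```

```bash
python3 - <<'E'
from h import *
o=get_obs();print(*tcp(o));C=cam("wrist",o)
a=snapshot("wrist");cv2.imwrite("pics/w14.png",a[:,:,::-1])
z=o["tool_pos"][2]-.006+.016
for d in regions_of("spacer","wrist")[:1]:
    x0,y0,x1,y1=d["rect"];print(d["p"],d["rect"],"centre",ray(C,[(x0+x1)/2,y1],z)[0]-[.022,0])
E
```

```text
39.2833 [ 0.5703 -0.269   0.1985] 89.98120906244638 0.03988562765164262 [ 0.5108  0.2327 -0.4708]
```

{"name": "jog_arm", "arguments": {"rows": [[0.001, -0.005, 0, 0, 0, 0], [0, 0, 0.02, 0, 0, 0], [0, 0, 0.03, 0, 0, 0], [0, 0, 0.02, 0, 0, 0], [0, 0, 0.01, 0, 0, 0], [0, 0, 0.005, 0, 0, 0], [0, 0, 0, 0, 0, 0], [0, 0, 0, 0, 0, 0], [0, 0, 0, 0, 0, 0]]}}

```text
time: 40.13
tool_pos: [0.5706, -0.2743, 0.1154]
ee_rot: [[-1.0, -0.001, 0.002], [-0.001, 1.0, -0.001], [-0.002, -0.001, -1.0]]
ft_force: [-0.1, 0.6, -0.9]
finger_gap: 0.0393
```

{"name": "jog_arm", "arguments": {"rows": [[0.001, 0, 0.005, 0, 0, 0], [0, 0, 0.005, 0, 0, 0], [0, 0, 0.005, 0, 0, 0], [0, 0, 0.005, 0, 0, 0], [0, 0, 0.005, 0, 0, 0], [0, 0, 0.005, 0, 0, 0], [0, 0, 0.005, 0, 0, 0], [0, 0, 0.004, 0, 0, 0], [0, 0, 0.003, 0, 0, 0], [0, 0, 0, 0, 0, 0], [0, 0, 0, 0, 0, 0]]}}

```text
time: 41.05
tool_pos: [0.5685, -0.2741, 0.0716]
ee_rot: [[-1.0, -0.001, -0.0], [-0.001, 1.0, -0.0], [0.0, -0.0, -1.0]]
ft_force: [1.1, 0.2, -1.6]
finger_gap: 0.0393
```

{"name": "jog_arm", "arguments": {"rows": [[0, 0, 0.002, 0, 0, 0], [0, 0, 0.002, 0, 0, 0], [0, 0, 0.002, 0, 0, 0], [0, 0, 0, 0, 0, 0], [0, 0, 0, 0, 0, 0]]}}

```text
time: 41.47
tool_pos: [0.5687, -0.2741, 0.0662]
ee_rot: [[-1.0, -0.001, 0.001], [-0.001, 1.0, -0.0], [-0.001, -0.0, -1.0]]
ft_force: [-1.2, 1.9, 3.4]
finger_gap: 0.0394
```

{"name": "jog_arm", "arguments": {"rows": [[0, 0, 0, 0, 0, 0], [0, 0, 0, 0, 0, 0], [0, 0, 0, 0, 0, 0], [0, 0, 0, 0, 0, 0], [0, 0, -0.005, 0, 0, 0], [0, 0, -0.02, 0, 0, 0], [0, 0, -0.035, 0, 0, 0], [0, 0, -0.04, 0, 0, 0], [0, 0, -0.035, 0, 0, 0], [0, 0, 0, 0, 0, 0], [0, 0, 0, 0, 0, 0]], "grip": 0.4}}

```text
time: 42.38
tool_pos: [0.5699, -0.2744, 0.2042]
ee_rot: [[-1.0, -0.001, 0.006], [-0.001, 1.0, -0.001], [-0.006, -0.001, -1.0]]
ft_force: [0.5, 0.7, -0.1]
finger_gap: 0.0599
```

```bash
python3 - <<'E'
from h import *
o=get_obs();print(*tcp(o));C=cam("wrist",o)
a=snapshot("wrist");cv2.imwrite("pics/w15.png",cv2.resize(a[90:270,220:420],(600,540))[:,:,::-1])
for l,z in(("spacer",.076),("new_bearing",.060),("stub_axle",.028)):
  for d in regions_of(l,"wrist")[:2]:
    print(l,round(d["p"],2),d["rect"],rect(C,d["pixels"],z))
im=a.astype(int);r,g,b=im[...,0],im[...,1],im[...,2];m=np.zeros((400,640),bool);m[90:260,240:400]=1
bl=m&(b>r+20)&(b>g+15);ys,xs=np.where(bl);P=ray(C,np.c_[xs,ys],.076).astype(np.float32);print("spacer",cv2.minEnclosingCircle(P))
E
```

```text
42.3833 [ 0.5699 -0.2744  0.2042] 90.03649698522521 0.05985791758094489 [ 0.5121  0.6968 -0.1496]
spacer 0.89 [293.7, 161.6, 343.5, 212.2] ((568.8701782226562, -274.24920654296875), (44.712039947509766, 42.168155670166016), 0.0010984094114974141)
new_bearing 0.74 [289.6, 150.7, 351.9, 207.7] ((567.8744506835938, -275.0176086425781), (60.99834060668945, 60.18529510498047), 0.0034475033171474934)
new_bearing 0.61 [451.6, 0.0, 609.4, 179.8] ((489.6850280761719, -87.50968933105469), (139.9812469482422, 130.912841796875), 13.157063484191895)
stub_axle 0.8 [268.9, 112.1, 374.8, 227.7] ((568.9634399414062, -274.02362060546875), (93.24859619140625, 115.71454620361328), 76.4197006225586)
stub_axle 0.28 [449.6, 0.3, 608.6, 182.2] ((489.39910888671875, -65.91484069824219), (155.527587890625, 145.66612243652344), 13.055253982543945)
spacer ((0.5688701868057251, -0.274322509765625), 0.023034285753965378)
```

The spacer's outline matches the one it had when first seated (radius 23.0 mm, centre 0.5689, −0.2743). The collar is next.

{"name": "jog_arm", "arguments": {"rows": [[-0.003, 0.02, 0, 0, 0, 0], [-0.003, 0.037, 0, 0, 0, 0], [-0.003, 0.037, 0, 0, 0, 0], [-0.003, 0.037, 0, 0, 0, 0], [-0.003, 0.037, 0, 0, 0, 0], [-0.003, 0.037, 0, 0, 0, 0], [-0.003, 0.037, 0, 0, 0, 0], [-0.003, 0.037, 0, 0, 0, 0], [-0.003, 0.037, 0, 0, 0, 0], [-0.003, 0.037, 0, 0, 0, 0], [-0.003, 0.037, 0, 0, 0, 0], [-0.002, 0.016, 0, 0, 0, 0]], "grip": 0.2}}

```text
time: 43.58
tool_pos: [0.603, 0.1355, 0.1994]
ee_rot: [[-1.0, -0.003, -0.002], [-0.003, 1.0, -0.001], [0.002, -0.001, -1.0]]
ft_force: [0.5, -0.9, 0.5]
finger_gap: 0.0514
```

{"name": "jog_arm", "arguments": {"rows": [[0, 0, 0, 0, 0, 0], [0, 0, 0, 0, 0, 0], [0, 0, 0, 0, 0, 0]]}}

```text
time: 43.83
tool_pos: [0.6029, 0.1313, 0.1999]
ee_rot: [[-1.0, -0.001, -0.002], [-0.001, 1.0, -0.001], [0.002, -0.001, -1.0]]
ft_force: [0.1, 0.3, -0.3]
finger_gap: 0.0508
```

```bash
python3 - <<'E'
from h import *
o=get_obs();print(*tcp(o));C=cam("wrist",o)
a=snapshot("wrist")
for d in regions_of("collar","wrist")[:2]: print(round(d["p"],2),d["rect"],rect(C,d["pixels"],.041))
E
```

```text
43.8333 [0.6029 0.1313 0.1999] 90.03073493957 0.05080874417014123 [ 0.1162  0.3489 -0.326 ]
0.79 [302.5, 161.1, 332.4, 195.9] ((602.5172729492188, 130.0733184814453), (31.11357879638672, 35.13350296020508), 89.99309539794922)
```

{"name": "jog_arm", "arguments": {"rows": [[0, 0, 0.02, 0, 0, 0], [0, 0, 0.035, 0, 0, 0], [0, 0, 0.035, 0, 0, 0], [0, 0, 0.03, 0, 0, 0], [0, 0, 0.02, 0, 0, 0], [0, 0, 0.015, 0, 0, 0], [0, 0, 0.008, 0, 0, 0], [0, 0, 0.003, 0, 0, 0], [0, 0, 0.003, 0, 0, 0], [0, 0, 0, 0, 0, 0], [0, 0, 0, 0, 0, 0], [0, 0, 0, 0, 0, 0]]}}

```text
time: 44.93
tool_pos: [0.604, 0.1322, 0.0329]
ee_rot: [[-1.0, -0.001, 0.002], [-0.001, 1.0, 0.001], [-0.002, 0.001, -1.0]]
ft_force: [0.1, 0.1, 0.1]
finger_gap: 0.0512
```

{"name": "jog_arm", "arguments": {"rows": [[0, -0.0005, 0.003, 0, 0, 0], [0, 0, 0.001, 0, 0, 0], [0, 0, 0, 0, 0, 0], [0, 0, 0, 0, 0, 0]]}}

```text
time: 45.27
tool_pos: [0.6033, 0.1314, 0.0278]
ee_rot: [[-1.0, -0.001, -0.0], [-0.001, 1.0, -0.0], [0.0, -0.0, -1.0]]
ft_force: [-1.1, -0.4, 0.5]
finger_gap: 0.051
```

{"name": "jog_arm", "arguments": {"rows": [[0, 0, 0, 0, 0, 0], [0, 0, 0, 0, 0, 0], [0, 0, 0, 0, 0, 0], [0, 0, 0, 0, 0, 0], [0, 0, 0, 0, 0, 0], [0, 0, 0, 0, 0, 0]], "grip": -1}}

```text
time: 45.77
tool_pos: [0.6035, 0.1315, 0.0281]
ee_rot: [[-1.0, -0.001, 0.0], [-0.001, 1.0, 0.0], [-0.0, 0.0, -1.0]]
ft_force: [-0.8, 0.1, 5.5]
finger_gap: 0.0297
```

{"name": "jog_arm", "arguments": {"rows": [[0, 0, -0.005, 0, 0, 0], [0, 0, -0.015, 0, 0, 0], [0, 0, -0.025, 0, 0, 0], [0, 0, -0.035, 0, 0, 0], [0, 0, -0.035, 0, 0, 0], [0, 0, -0.035, 0, 0, 0], [0, 0, -0.02, 0, 0, 0], [0.002, -0.02, 0, 0, 0, 0], [0.003, -0.035, 0, 0, 0, 0], [0.003, -0.037, 0, 0, 0, 0], [0.003, -0.037, 0, 0, 0, 0], [0.003, -0.037, 0, 0, 0, 0]]}}

```text
time: 46.77
tool_pos: [0.5888, -0.0359, 0.1979]
ee_rot: [[-1.0, -0.001, -0.0], [-0.001, 1.0, 0.0], [0.0, 0.0, -1.0]]
ft_force: [0.2, -0.1, -0.2]
finger_gap: 0.03
```

{"name": "jog_arm", "arguments": {"rows": [[0.003, -0.037, 0, 0, 0, 0], [0.003, -0.037, 0, 0, 0, 0], [0.003, -0.037, 0, 0, 0, 0], [0.003, -0.037, 0, 0, 0, 0], [0.003, -0.037, 0, 0, 0, 0], [0.003, -0.032, 0, 0, 0, 0], [0.002, -0.02, 0, 0, 0, 0], [0, 0, 0, 0, 0, 0], [0, 0, 0, 0, 0, 0], [0, 0, 0, 0, 0, 0]]}}

```text
time: 47.6
tool_pos: [0.5693, -0.2715, 0.1975]
ee_rot: [[-1.0, 0.0, -0.0], [0.0, 1.0, 0.0], [0.0, 0.0, -1.0]]
ft_force: [0.5, 0.2, -0.9]
finger_gap: 0.0302
```

{"name": "jog_arm", "arguments": {"rows": [[0, -0.0025, 0, 0, 0, 0], [0, 0, 0.02, 0, 0, 0], [0, 0, 0.03, 0, 0, 0], [0, 0, 0.02, 0, 0, 0], [0, 0, 0.01, 0, 0, 0], [0, 0, 0.003, 0, 0, 0], [0, 0, 0, 0, 0, 0], [0, 0, 0, 0, 0, 0], [0, 0, 0, 0, 0, 0]]}}

```text
time: 48.35
tool_pos: [0.5706, -0.2742, 0.1164]
ee_rot: [[-1.0, -0.001, 0.002], [-0.001, 1.0, -0.001], [-0.002, -0.001, -1.0]]
ft_force: [-0.0, 0.4, -1.2]
finger_gap: 0.0297
```

```bash
python3 - <<'E'
from h import *
o=get_obs();print(*tcp(o));a=snapshot("wrist");cv2.imwrite("pics/w16.png",cv2.resize(a[90:360,180:460],(622,600))[:,:,::-1])
E
```

```text
48.35 [ 0.5706 -0.2742  0.1164] 90.0611351274129 0.0297177865302372 [-0.0227  0.378  -1.2331]
```

View pics/w16.png

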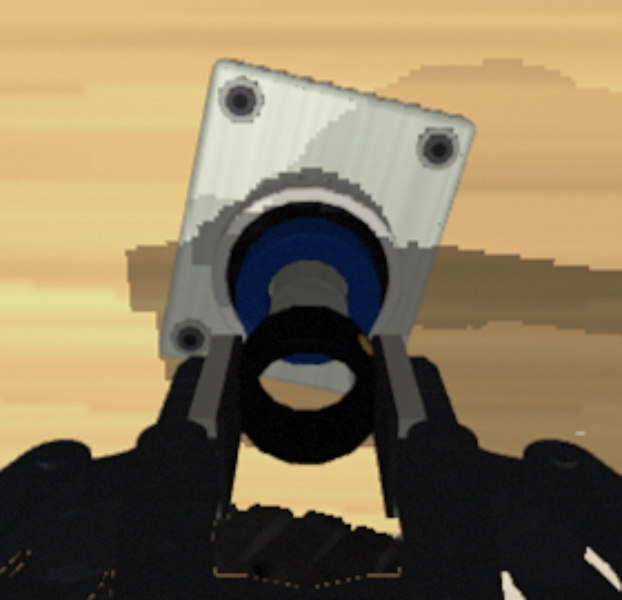

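The collar is held level above the axle at (308,385), with the spacer and new bearing stacked flat beneath it. I'll lower it.

{"name": "jog_arm", "arguments": {"rows": [[0.001, 0, 0.005, 0, 0, 0], [0, 0, 0.005, 0, 0, 0], [0, 0, 0.005, 0, 0, 0], [0, 0, 0.005, 0, 0, 0], [0, 0, 0.005, 0, 0, 0], [0, 0, 0.003, 0, 0, 0], [0, 0, 0, 0, 0, 0], [0, 0, 0, 0, 0, 0]]}}

```text
time: 49.07
tool_pos: [0.5685, -0.274, 0.0864]
ee_rot: [[-1.0, -0.001, -0.001], [-0.001, 1.0, 0.0], [0.001, 0.0, -1.0]]
ft_force: [-0.6, -0.2, -1.0]
finger_gap: 0.0304
```

{"name": "jog_arm", "arguments": {"rows": [[0, 0, 0.002, 0, 0, 0], [0, 0, 0.002, 0, 0, 0], [0, 0, 0, 0, 0, 0], [0, 0, 0, 0, 0, 0]]}}

```text
time: 49.4
tool_pos: [0.5685, -0.2741, 0.0828]
ee_rot: [[-1.0, -0.001, -0.0], [-0.001, 1.0, 0.0], [0.0, 0.0, -1.0]]
ft_force: [1.1, 0.3, -0.2]
finger_gap: 0.0301
```

{"name": "jog_arm", "arguments": {"rows": [[0, 0, 0.0015, 0, 0, 0], [0, 0, 0.001, 0, 0, 0], [0, 0, 0, 0, 0, 0], [0, 0, 0, 0, 0, 0]]}}

```text
time: 49.73
tool_pos: [0.5688, -0.2742, 0.0811]
ee_rot: [[-1.0, -0.001, 0.001], [-0.001, 1.0, -0.0], [-0.001, -0.0, -1.0]]
ft_force: [-2.1, 1.1, 5.2]
finger_gap: 0.03
```

{"name": "jog_arm", "arguments": {"rows": [[0, 0, 0, 0, 0, 0], [0, 0, 0, 0, 0, 0], [0, 0, 0, 0, 0, 0], [0, 0, 0, 0, 0, 0], [0, 0, -0.005, 0, 0, 0], [0, 0, -0.02, 0, 0, 0], [0, 0, -0.035, 0, 0, 0], [0, 0, -0.04, 0, 0, 0], [0, 0, -0.035, 0, 0, 0], [0, 0, 0, 0, 0, 0], [0, 0, 0, 0, 0, 0], [0, 0, 0, 0, 0, 0]], "grip": 0.3}}

```text
time: 50.73
tool_pos: [0.5683, -0.2739, 0.2155]
ee_rot: [[-1.0, -0.0, 0.0], [-0.0, 1.0, 0.0], [-0.0, 0.0, -1.0]]
ft_force: [0.8, -0.1, -0.0]
finger_gap: 0.0556
```

```bash
python3 - <<'E'
from h import *
o=get_obs();print(*tcp(o));C=cam("wrist",o)
a=snapshot("wrist");cv2.imwrite("pics/w17.png",cv2.resize(a[90:270,220:420],(600,540))[:,:,::-1])
for l,z in(("collar",.094),("spacer",.076),("new_bearing",.060)):
  for d in regions_of(l,"wrist")[:1]: print(l,round(d["p"],2),d["rect"],rect(C,d["pixels"],z))
T=cam("top");snapshot("top")
for l,z,p in(("tape_roll",.03,[193,177]),("cup",.08,[331,171]),("cutters",.025,[268,238]),("worn_bearing",.037,0)):
  for d in regions_of(l,"top")[:2]: print(l,round(d["p"],2),d["rect"],rect(T,d["pixels"],z)[0])
E
```

```text
50.7333 [ 0.5683 -0.2739  0.2155] 90.01433062979957 0.055572118713183 [ 0.7736 -0.064  -0.0392]
collar 0.78 [302.7, 170.1, 336.2, 203.9] ((567.2911987304688, -274.47650146484375), (32.156455993652344, 34.2849006652832), 89.94953155517578)
spacer 0.68 [297.8, 163.7, 342.2, 198.0] ((564.1072998046875, -274.3761901855469), (41.81752014160156, 34.96236038208008), 89.95227813720703)
new_bearing 0.81 [289.3, 151.1, 347.8, 209.4] ((569.0650634765625, -274.5072937011719), (60.56867218017578, 62.322818756103516), 89.95022583007812)
tape_roll 0.66 [178.2, 163.8, 210.1, 191.2] (630.7677001953125, 397.62841796875)
cutters 0.66 [258.2, 223.7, 276.3, 259.3] (422.53497314453125, 140.82505798339844)
worn_bearing 0.49 [438.7, 198.2, 458.0, 216.7] (531.3338012695312, -470.03594970703125)
worn_bearing 0.49 [449.8, 266.0, 472.3, 282.0] (311.68402099609375, -502.2101135253906)
```

View pics/w17.png

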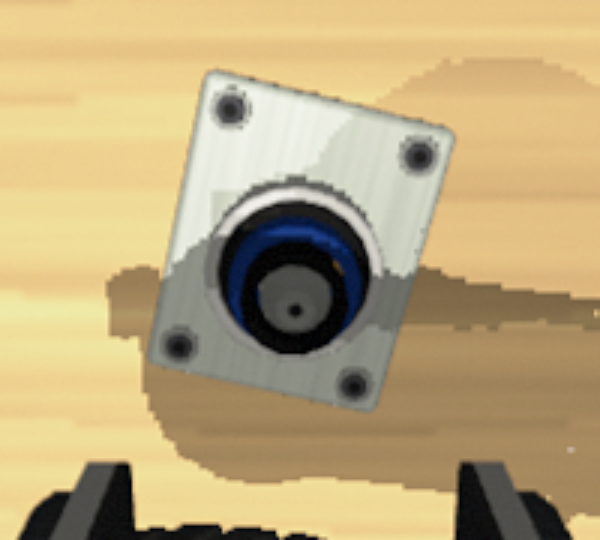

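The last view shows the collar at (295,298), the spacer and the new bearing stacked concentrically on the axle. The gripper is clear and still, so I'm handing in.

```bash
python3 -c "
from workcell import *
print(sign_off())"
```

```text
the job is handed in; nothing more can be done
None
```

The job is done and handed in at about 51 s of the 152 s allowed. The sign-off gave no verdict.

**What I did:** I laid the collar and then the spacer flat in the tray and put the rusty bearing in the scrap bin. I then fitted the new bearing, the spacer and the collar on the axle in that order.

**Last checks:**
- **Stack on the axle:** The wrist view shows the three parts stacked concentrically. The contact heights at release agree with each part being fully home. The new bearing's outline fits its seated size (about 61 mm) within 1 mm of the axle line, and the spacer's matches the outline it had at the start.
- **Rusty bearing:** The wrist camera saw it flat and near the centre of the bin just after release, and again as the new bearing arrived at the axle. In the final top view the network did not find it and reported only look-alikes outside the bin.
- **Tape and cutters:** The tape was found within 3 mm of its starting place and the cutters within 7 mm, both inside detection error. I never touched either.
- **Cup:** The final top view did not detect it. I saw it still in place in the wrist views on the way, and nothing touched it.
- **Other disagreements:** The network missed the spacer once while it was held. The final spacer box was off-centre because the collar partly hid it.

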